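# Load the starch carrier and lock its keeper bar with the toothed key

## Task

Load the wooden carrier for transport: first stand every tall bottle upright in its back row (the row away from the robot), then every short knobbed jar upright in its front row. Then set the toothed T-handled key on the hub of the carrier's post, turn it until its teeth mesh, push it fully home, and with the key turn the steel keeper bar anticlockwise (seen from above) as far as it goes, so that it lies over the jars; leave the key standing home in the hub. Move the bar only with the key, never by pushing the bar itself, and leave everything else on the table where it is.

Things in the scene. Friction and masses are not known exactly. Their poses are not given: they have to be found in the camera images.
- carrier: fixed open plywood box 195 (x) x 290 (y) x 45 mm high. Origin: centre of underside; +x away from the robot, +y to its left. Low dividers make six cells about 90 mm square: centres at x = -47 mm (front row) or +47 mm (back row), y = -95, 0, 95 mm; floor at z = 5 mm, walls 5 mm. A 32 mm post at its left end, at (-49, 200) mm, carries the turning hub and keeper bar
- keeper (a joint): angle of hub and keeper bar about the post's upright axis, rad. At 0 the bar points along the carrier's -x (to the robot); grows anticlockwise from above; stops at 1.571, the bar then along the carrier's -y over the front row's middle. It stays where it is left (friction about 0.08 N m)
- hub_top (a point): on the hub's axis, level with its top rim, 100 mm above the table; its frame turns with the hub, z up. The hub is 76 mm across, with six slots open at the top, 20 mm deep, 12 mm wide, running out from the centre between wedge blocks along this frame's x axis and every 60 degrees; no lead-in
- key: loose key 95 mm tall, stands on its teeth. Origin: centre of underside, z up. Star of six teeth, 16 mm high, 60 mm across, arms 8 mm wide, along its x axis and every 60 degrees; flange 68 mm across above; T-handle at z = 59 to 95 mm, 85 mm long in x, 16 mm thick in y. Home: flange on the hub rim, origin 16 mm below hub_top, yaw equal to the hub's or whole 60 degree steps off (play 5 degrees)
- bottle1: tall plastic bottle, round, 54 mm diameter, 185 mm tall, its grey cap is a 30 mm cylinder from z = 130 to 185 mm (grip there); 300 g or so. Origin: centre of the underside, z up. May be absent
- bottle2: another tall bottle, as bottle1. May be absent
- jar1: short white ceramic jar, 68 mm diameter (wooden lid 72 mm), 100 mm tall in all: lid top at 67 mm, then a wooden knob of 24 mm diameter from z = 67 to 100 mm (grip there); 300 g or so. Origin: centre of the underside, z up. May be absent
- jar2: another jar, as jar1. May be absent
- jar3: another jar, as jar1. May be absent
- bowl: glass bowl, 90 mm across, 55 mm high, a bystander. Origin: centre of the underside
- spoon: wooden spoon 200 mm long lying near the robot, a bystander
- peg1: blue clothes peg 72 mm long, 12 mm high, lying near the robot, a bystander
- peg2: another blue clothes peg, a bystander
- mug: mug 76 mm across, 85 mm high, standing at the back beyond the bottles, a bystander
- brush: brush 200 mm long lying behind the carrier, a bystander
- iron: steam iron, 220 mm long, 140 mm high, at the right rear, a bystander
- bar (a point): on the steel keeper bar's middle line at mid-thickness, 100 mm from the hub's axis. The bar is 16 mm wide, underside 122 and top 132 mm above the table, running along the hub's own -x from 51 to 321 mm off the axis, on an upright 51 to 61 mm off the axis
There are look-alikes about, which are no part of the job. Leave any turquoise or yellow look-alike of the jar2 alone.

How it is judged:
By the outcome, as a careful person would: the job done as asked, in the order asked, and still so for the second after the job is handed in, with the robot touching nothing.
Of bottle1, bottle2 only 1 to 2 are there at a start; the rules pass over those that are not, and their reading is None.
Of jar1, jar2, jar3 only 2 to 3 are there at a start; the rules pass over those that are not, and their reading is None.
At some moment in a run one of jar1, jar2, jar3 may be knocked a few centimetres aside while the robot is not near it.
It also fails if it takes over 210 s, if anything falls off the work surface, if the arm or the gripper's body presses on something with over 40 N, if the wrist force passes 120 N, or if a joint passes its speed limit or range.

## Robot

A 6-joint arm with a two-finger parallel gripper is mounted at the origin on the work surface. World frame = base frame: x ahead of the robot, y to its left, z up, the work surface at z = 0. Lengths are in mm, angles in rad, forces in N, time in s.
With the tool pointing down it reaches from about 275 to 750 mm from the base axis. Payload 10.2 kg.
Tool frame: the origin (TCP) lies at the very end of the fingers, on their centre line; the grasp point (between the pads) lies 19 mm behind it (ctrl.grip_depth is the distance from the TCP to the grasp point, in mm); z points along the fingers, x is the direction in which the jaws open and shut, and the axes are right-handed (so a half turn about z gives the same grasp; the last joint's range is limited). The gripper opens to 85 mm and grips with 20 to 120 N. Pads are 22 mm wide; open, the fingers measure 114 mm over their backs; the gripper's body (76 mm by 85 mm) begins 54 mm behind the grasp point. The pads swing forward as they close: fully open they stand 13 mm farther back than shut.
Start: joints at [1.125, 0.313, 1.498, -0, 1.331, -0.223], TCP at [116.017, 512.027, 231.294] pointing down, gripper open.
Joint ranges: [-2.94, 2.94], [-0.97, 2.17], [0.19, 2.56], [-1.23, 4.37], [0.02, 3.11], [-2.88, 2.88]. Speed limits (rad/s): [2.39, 2.39, 3.01, 3.14, 3.14, 3.14].

## Interface

Orientations are given as a unit quaternion [w, x, y, z].
In Python, from rig import ctrl gives the robot as it stands.
- The arm moves only by the tool play_rows, never from a script. Its argument "motion" is a list of rows, each a list of 2 entries, a list of its own where there are three numbers: the shift along the tool's x, y, z in mm, then the turn, a rotation vector about the tool's x, y, z in degrees. A call has 1 to 20 rows; each row shifts and turns the commanded pose from where the row before left it, along the tool's axes as they then stand; what a row does not reach is not made up. A row lasts 1/12 s, in which the tool goes at most 41.7 mm and 7.16 degrees, less where a joint would pass 70% of its speed; a pose out of reach is approached as far as the arm can. A call with a gripper value outside its range is refused whole. "fingers" is the finger opening in mm, from 0 to 85.4, set as the call begins (left out, the last holds). The fingers move at their own pace and stop on an object; "squeeze" is the grip in N (left out, the last holds). Time passes only in rows, so rows that do not move let the fingers close. It gives the time, the measured TCP pose, the force and the opening at its end, in the units of the state.
- ctrl.sense(): the state, without advancing time (a new reading comes with each control period).
- ctrl.capture(name): name is "side" or "top"; returns the picture (420x560x3 uint8, red, green, blue); there is no depth.
- ctrl.get_calibration(name): a dict with "K" (3x3 intrinsics, pixels), "R" (3x3) and "t" (3): a world point X has camera coordinates R X + t. Camera axes: x right, y down, z forward; pixel columns grow to the right and rows downward; lengths in mm; the calibration is good to about 2 mm. A picture is of the moment at which its call begins. get_calibration takes no time and is no camera call.
- ctrl.finish_job(): hands the job in, once; it reports no verdict.
Trained networks look in the newest picture that a camera, given by its name, has taken for a name from the list of things; names that differ only in an ending like _2 or _b are one class to them, and where a whole thing is asked for, a point or a joint stands for the part that bears it (a point fixed in the world has none). Each returns a list of dicts, best first, with "p" (0 to 1); they miss things now and then, are a little off and sometimes report something else, mostly with a low value. They report only what shows in the picture. A call takes as long as a camera call. They do not tell look-alikes from the thing itself.
- ctrl.spot_in(camera, name): "position" ([column, row] as shares, 0 to 1, of the picture: columns of its width, rows of its height, amid what is visible of it).
The state is a dict: "time_s": time; "joints": joint angles; "dq": joint speeds; "tau": joint torques, N m; "eef_pos": TCP position; "ee_rot": TCP orientation; "force": force on the tool from outside, world axes, zero at the start; "wrist_torque": the same for the moment, N m; "grip_width": opening from 0.0 (shut) to 1.0 (fully open).
Only numpy, scipy, OpenCV 4.12 (cv2) and the standard library are available. Lean on these libraries where they do the work, as an engineer would, in place of code of your own. Each camera call takes 0.05 s, during which the arm holds its last target. There are 200 camera calls.

## Working session

There is one attempt and no reset: what is moved stays moved. The work goes in short steps, Python scripts to look and compute and a tool call to move; the robot and the scene stay as the last step left them, time stands still between calls to the robot, and variables do not carry over. Pictures are saved under pics/ and viewed, about 12 in all and at most 16, crops included, and the job is handed in when it is done.

Besides the shell and the picture viewer there is one more tool, called after "Request:" as name(argument=value, ...), one argument or row to a line, values as JSON. play_rows: Moves the arm, as the interface text tells. Its arguments: {"type":"object","properties":{"motion":{"type":"array"},"fingers":{"type":"number"},"squeeze":{"type":"number"}},"required":["motion"]}

```bash
mkdir -p pics; ls; cat > h.py <<'E'
import numpy as np, cv2
from rig import ctrl
def snap(c,n):
    im=ctrl.capture(c); cv2.imwrite(f'pics/{n}.png',cv2.cvtColor(im,cv2.COLOR_RGB2BGR)); return im
def ray(c,uv,z):
    k=ctrl.get_calibration(c);K,R,t=[np.array(k[a],float) for a in('K','R','t')]
    d=R.T@np.linalg.solve(K,[uv[0],uv[1],1.]);o=-R.T@t
    return o+d*(z-o[2])/d[2]
def proj(c,X):
    k=ctrl.get_calibration(c);K,R,t=[np.array(k[a],float) for a in('K','R','t')]
    p=K@(R@np.array(X,float)+t);return p[:2]/p[2]
def spot(c,n):
    return [(round(d['p'],2),(round(d['position'][0]*560,1),round(d['position'][1]*420,1))) for d in ctrl.spot_in(c,n)]
def tri(u1,u2):
    A=[];b=[]
    for c,uv in(('top',u1),('side',u2)):
        k=ctrl.get_calibration(c);K,R,t=[np.array(k[a],float) for a in('K','R','t')]
        P=K@np.c_[R,t]
        for i in(0,1):
            r=P[i]-uv[i]*P[2];A.append(r[:3]);b.append(-r[3])
    return np.linalg.lstsq(np.array(A),np.array(b),rcond=None)[0]
def cam(c):
    k=ctrl.get_calibration(c);return -np.array(k['R']).T@np.array(k['t'])
E
python3 - <<'E'
from h import *
print(ctrl.sense())
for c in('top','side'):
    snap(c,c+'0'); print(c,cam(c))
    for n in('carrier','keeper','key','bottle1','jar1','hub_top','bar','bowl','mug'):
        print(c,n,spot(c,n))
E
```

```text
pics
{'time_s': 0.0, 'joints': array([ 1.12459674e+00,  3.13468012e-01,  1.49845507e+00, -3.53777794e-05,
        1.33101426e+00, -2.23419495e-01]), 'dq': array([ 0.00020326, -0.00021426, -0.00054463,  0.00177048, -0.00053835,
       -0.00113997]), 'tau': array([-1.05491807e-03, -4.12265146e+01, -2.59737647e+01, -2.39760302e-04,
        4.21865378e-03,  9.95796086e-06]), 'eef_pos': array([115.90616052, 511.77010379, 230.7190965 ]), 'ee_rot': array([ 3.08268526e-04,  7.81323584e-01,  6.24125792e-01, -5.97757172e-04]), 'force': array([0.31317541, 0.26758271, 0.47661695]), 'wrist_torque': array([-0.00562266,  0.00245418,  0.00313779]), 'grip_width': 0.9981677105536106}
top [ 340.74116516  -55.14609836 1603.07002576]
top carrier [(0.59, (192.6, 209.7)), (0.43, (280.8, 230.9))]
top keeper [(0.97, (146.4, 229.2))]
top key [(0.78, (390.5, 231.8))]
top bottle1 [(0.75, (282.8, 184.2)), (0.66, (343.9, 187.7)), (0.56, (266.3, 258.6))]
top jar1 [(0.92, (338.1, 235.4)), (0.77, (280.6, 231.6)), (0.69, (417.1, 284.1))]
top hub_top [(0.62, (143.7, 223.8))]
top bar [(0.7, (144.5, 231.4)), (0.65, (282.6, 184.6))]
top bowl [(0.63, (311.6, 179.6)), (0.38, (294.5, 257.6))]
top mug [(0.74, (282.4, 154.1)), (0.28, (280.8, 234.6))]
side [  53.07620334 -837.38242589  957.95326997]
side carrier [(0.81, (233.9, 170.3)), (0.42, (348.4, 245.8))]
side keeper [(0.9, (185.0, 139.2))]
side key [(0.82, (345.9, 327.2))]
side bottle1 [(0.7, (304.7, 200.3)), (0.68, (345.4, 246.9))]
side jar1 [(0.97, (262.4, 351.3)), (0.81, (294.8, 279.6)), (0.79, (254.5, 231.5)), (0.63, (304.6, 401.7))]
side hub_top [(0.75, (189.6, 139.2))]
side bar [(0.64, (192.7, 134.6))]
side bowl [(0.55, (324.6, 226.3))]
side mug [(0.7, (334.3, 190.9))]
```

```bash
python3 -c "
import cv2,numpy as np
for c in('top','side'):
    a=cv2.imread(f'pics/{c}0.png');cv2.imwrite(f'pics/{c}0b.png',cv2.resize(a,(800,600),interpolation=cv2.INTER_CUBIC))"
```

```text
(no output)
```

View pics/top0b.png

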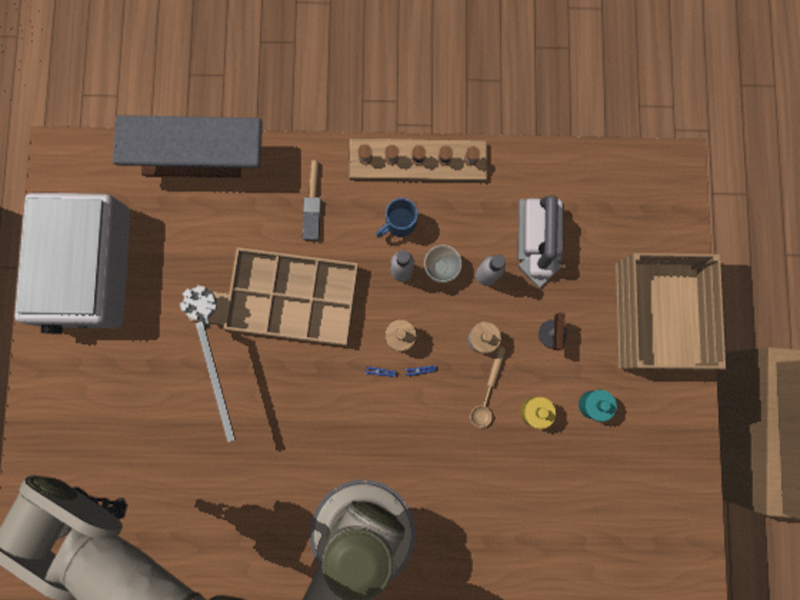

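View pics/side0b.png

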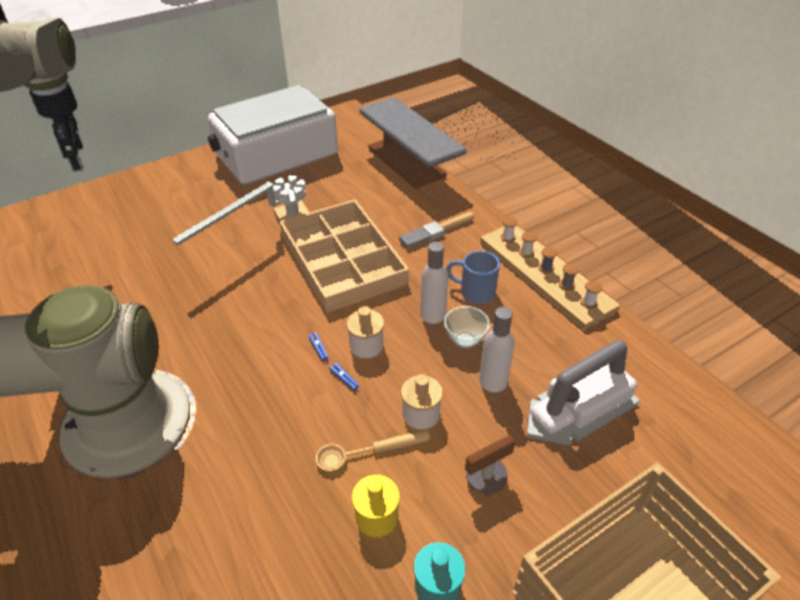

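The top view shows two bottles at about (403,265) and (492,268), and two wooden-lidded jars at (400,335) and (485,338). The key is at (552,333), the carrier around (293,297), and the hub at (198,303) with its bar pointing towards the robot. The yellow and turquoise jars are look-alikes. I'll zoom in to measure.

```bash
python3 -c "
import cv2
def c(n,x,y,w,h,s):
    a=cv2.imread(f'pics/{n}0.png')[y:y+h,x:x+w];a=cv2.resize(a,None,fx=s,fy=s,interpolation=cv2.INTER_CUBIC)
    for i in range(0,w,20): cv2.line(a,(i*s,0),(i*s,6),(255,255,255),1);cv2.putText(a,str(x+i),(i*s,16),0,.33,(255,255,255),1)
    for i in range(0,h,20): cv2.line(a,(0,i*s),(6,i*s),(255,255,255),1);cv2.putText(a,str(y+i),(8,i*s+4),0,.33,(255,255,255),1)
    cv2.imwrite(f'pics/{n}z.png',a)
c('top',115,165,195,150,4); c('side',185,120,200,150,4)
import os;os.rename('pics/topz.png','pics/topz1.png')
c('top',255,165,165,100,4)
"
```

```text
(no output)
```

View pics/topz1.png

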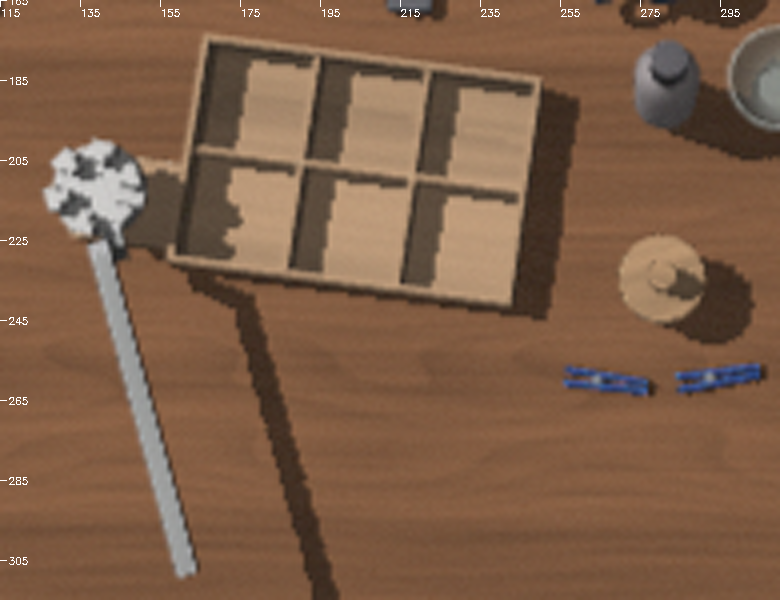

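View pics/topz.png

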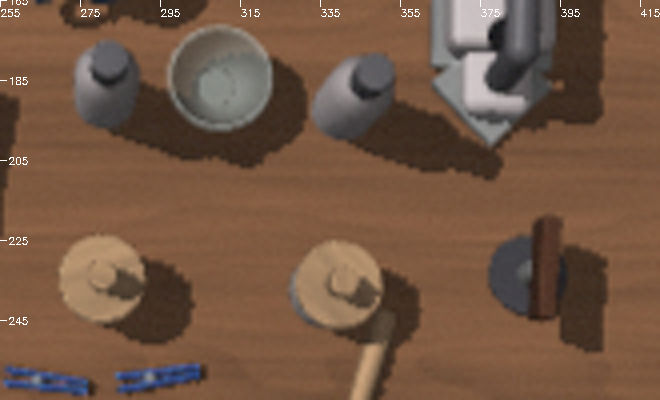

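```bash
python3 - <<'E'
from h import *
from scipy.optimize import least_squares
def c1(X,Y):return(115+(X+.5)/4-.5,165+(Y+.5)/4-.5)
def c2(X,Y):return(255+(X+.5)/4-.5,165+(Y+.5)/4-.5)
m=[c1(*p) for p in((205,36),(541,78),(512,306),(167,260))]
B=np.array([[97.5,145],[97.5,-145],[-97.5,-145],[-97.5,145]])
W=np.array([ray('top',p,45)[:2] for p in m]);print(W.round(1))
def f(q):
    c,s=np.cos(q[2]),np.sin(q[2]);return (B@np.array([[c,s],[-s,c]])+q[:2]-W).ravel()
r=least_squares(f,[400,100,0]);print('carrier',r.x,np.degrees(r.x[2]),r.fun.round(1))
c,s=np.cos(r.x[2]),np.sin(r.x[2]);R=np.array([[c,-s],[s,c]])
print('post pred',R@[-49,200]+r.x[:2]); h=ray('top',c1(95,191),100);print('hub meas',h)
e=ray('top',c1(186,576),132);a=ray('top',c1(101,243),132);print('bar',a,e,'ang',np.degrees(np.arctan2(*(a-e)[1::-1])),np.linalg.norm(e-h))
for n,p,z in(('b1',c2(109,58),185),('b2',c2(377,72),185),('j1',c2(104,274),100),('j2',c2(347,281),100),('key',c2(545,268),95),('k1',c2(548,217),95),('k2',c2(543,318),95)):
    q=ray('top',p,z);print(n,q.round(1),'side',proj('side',q).round(1),(proj('side',q)*800/560).round())
E
```

```text
[[660.2 310.1]
 [628.1  24.2]
 [434.2  44.6]
 [469.  333.6]]
carrier [ 5.47857296e+02  1.78114069e+02 -1.15140572e-01] -6.597068809617005 [ 1.2  0.9 -0.  -1.3  0.2  0.7 -1.3 -0.3]
post pred [522.15900828 382.41922821]
hub meas [519.74394943 380.53395232 100.        ]
bar [474.62304166 364.46429712 132.        ] [217.18086913 286.20346677 132.        ] ang 16.908947861149404 318.5383149137931
b1 [619.4 -81.8 185. ] side [304.1 171.5] [434. 245.]
b2 [ 611.5 -289.9  185. ] side [351.3 218.1] [502. 312.]
j1 [458.3 -81.3 100. ] side [254.6 216.7] [364. 310.]
j2 [ 455.2 -278.4  100. ] side [294.8 265. ] [421. 379.]
key [ 468.2 -441.    95. ] side [341.  311.8] [487. 445.]
k1 [ 510.1 -444.2   95. ] side [356.4 304.1] [509. 434.]
k2 [ 427.5 -438.5   95. ] side [325.7 319.7] [465. 457.]
```

View pics/sidez.png

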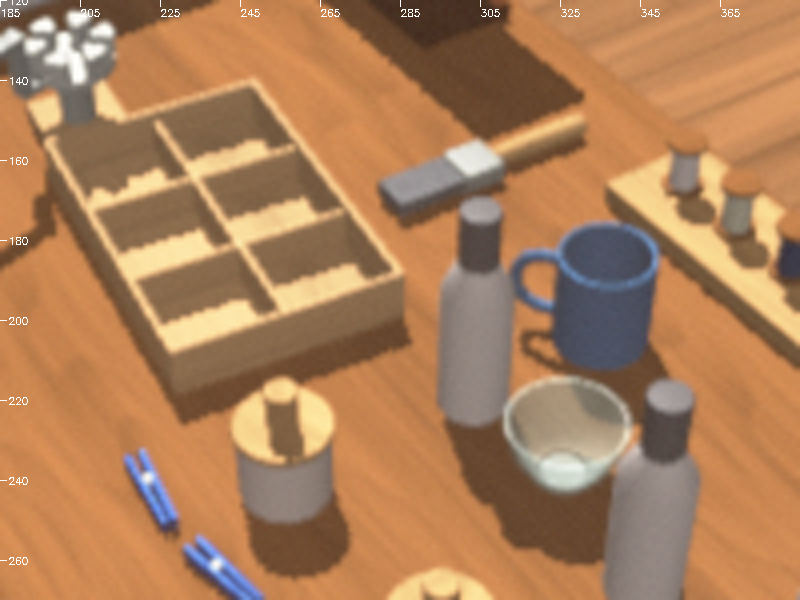

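The side view agrees with the projected cap and knob tops to within 1 px. I'll start with bottle 1.

```bash
cat >> h.py <<'E'
from scipy.spatial.transform import Rotation as Ro
def to(x,y,z,n=1):
    s=ctrl.sense();q=s['ee_rot'];R=Ro.from_quat([q[1],q[2],q[3],q[0]]).as_matrix()
    d=R.T@(np.array([x,y,z])-s['eef_pos'])
    print('tool shift',d.round(1),'per row',(d/n).round(2),'rows min',np.ceil(np.linalg.norm(d)/30),'yaw',np.degrees(np.arctan2(R[1,0],R[0,0])).round(1),'tilt',R[:,2].round(3),'pos',s['eef_pos'].round(1),'j',s['joints'].round(2),'F',s['force'].round(1),'t',s['time_s'],'g',s['grip_width'])
def cell(i,j):
    a=-.11514;return np.array([[np.cos(a),-np.sin(a)],[np.sin(a),np.cos(a)]])@[i*47,j*95]+[547.0,177.5]
E
python3 -c "
from h import *
to(619.4,-81.8,250,28)
for i in(1,-1):
  for j in(-1,0,1):print(i,j,cell(i,j))"
```

```text
tool shift [-467.9  622.1  -18.7] per row [-16.71  22.22  -0.67] rows min 26.0 yaw 77.2 tilt [-0. -0. -1.] pos [116.  512.  231.3] j [ 1.12  0.31  1.5  -0.    1.33 -0.22] F [-0.1 -0.6  0.4] t 1.0 g 1.0008898997754851
1 -1 [582.77465193  77.72939171]
1 0 [593.68879937 172.10036916]
1 1 [604.60294681 266.47134661]
-1 -1 [489.39705319  88.52865339]
-1 0 [500.31120063 182.89963084]
-1 1 [511.22534807 277.27060829]
```

Request:
play_rows(
  motion=[
    [[-12,16,-1],[0,0,0]],
    [[-18,24,-1],[0,0,0]],
    [[-18,24,-1],[0,0,0]],
    [[-18,24,-1],[0,0,0]],
    [[-18,24,-1],[0,0,0]],
    [[-18,24,-1],[0,0,0]],
    [[-18,24,-1],[0,0,0]],
    [[-18,24,-1],[0,0,0]],
    [[-18,24,-1],[0,0,0]],
    [[-18,24,-1],[0,0,0]],
    [[-18,24,-1],[0,0,0]],
    [[-18,24,-1],[0,0,0]],
    [[-18,24,-1],[0,0,0]],
    [[-18,24,-1],[0,0,0]],
    [[-18,24,-1],[0,0,0]],
    [[-18,24,-1],[0,0,0]],
    [[-18,24,-1],[0,0,0]],
    [[-18,24,-1],[0,0,0]],
    [[-18,24,-1],[0,0,0]],
    [[-18,24,-1],[0,0,0]],
  ],
  fingers=65,
  squeeze=40,
)

```text
time_s: 2.67
eef_pos: [498.9, 61.1, 251.4]
ee_rot: [0.0, 0.781, 0.624, 0.0]
force: [0.0, 0.8, 1.0]
grip_width: 0.759
```

```bash
python3 -c "
from h import *
to(619.4,-81.8,250,1)"
```

```text
tool shift [-112.7  149.1    1.5] per row [-112.75  149.1     1.45] rows min 7.0 yaw 77.2 tilt [ 0.  0. -1.] pos [498.9  61.1 251.4] j [-0.11  0.25  1.53  0.    1.36 -1.46] F [0.  0.8 1. ] t 2.6667 g 0.7593337899418918
```

Request:
play_rows(
  motion=[
    [[-18,24,0],[0,0,0]],
    [[-18,24,0],[0,0,0]],
    [[-18,24,0],[0,0,0]],
    [[-18,24,0],[0,0,0]],
    [[-18,24,0],[0,0,0]],
    [[-14,18,0],[0,0,0]],
    [[-9,12,0],[0,0,0]],
    [[0,0,0],[0,0,0]],
    [[0,0,0],[0,0,0]],
  ],
)

```text
time_s: 3.42
eef_pos: [619.4, -81.0, 250.8]
ee_rot: [-0.0, 0.782, 0.624, -0.0]
force: [1.0, 1.1, 0.2]
grip_width: 0.764
```

```bash
python3 -c "
from h import *
to(619.4,-81.8,145,1)
snap('side','s1');snap('top','t1')
import cv2
a=cv2.imread('pics/s1.png')[100:260,220:440];b=cv2.imread('pics/t1.png')[130:290,200:420]
cv2.imwrite('pics/m1.png',cv2.resize(np.vstack([a,b]),None,fx=1.8,fy=1.8,interpolation=cv2.INTER_CUBIC))"
```

```text
tool shift [ -0.8   0.3 105.8] per row [ -0.76   0.3  105.75] rows min 4.0 yaw 77.2 tilt [-0.001  0.    -1.   ] pos [619.4 -81.  250.8] j [-0.32  0.53  1.13  0.    1.48 -1.66] F [1.  1.1 0.2] t 3.4167 g 0.7642959608101917
```

View pics/m1.png

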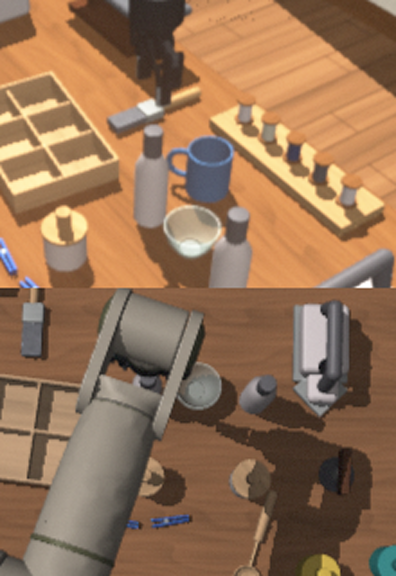

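The side picture shows the fingers above bottle 1, with the cap top at (153,130). Going down.

Request:
play_rows(
  motion=[
    [[-0.8,0,18],[0,0,0]],
    [[0,0,22],[0,0,0]],
    [[0,0,22],[0,0,0]],
    [[0,0,22],[0,0,0]],
    [[0,0,15],[0,0,0]],
    [[0,0,7],[0,0,0]],
    [[0,0,0],[0,0,0]],
  ],
)

```text
time_s: 4.1
eef_pos: [618.5, -80.8, 144.3]
ee_rot: [-0.001, 0.781, 0.624, -0.001]
force: [0.2, 0.9, -0.0]
grip_width: 0.762
```

Request:
play_rows(
  motion=[
    [[0,0,0],[0,0,0]],
    [[0,0,0],[0,0,0]],
    [[0,0,0],[0,0,0]],
    [[0,0,0],[0,0,0]],
    [[0,0,0],[0,0,0]],
    [[0,0,0],[0,0,0]],
    [[0,0,0],[0,0,0]],
  ],
  fingers=0,
  squeeze=45,
)

```text
time_s: 4.68
eef_pos: [619.8, -82.0, 146.7]
ee_rot: [0.001, 0.781, 0.624, 0.001]
force: [-0.2, -0.9, 6.8]
grip_width: 0.344
```

Request:
play_rows(
  motion=[
    [[0,0,-8],[0,0,0]],
    [[0,0,-16],[0,0,0]],
    [[0,0,-16],[0,0,0]],
    [[0,0,-16],[0,0,0]],
    [[0,0,-16],[0,0,0]],
    [[0,0,-10],[0,0,0]],
    [[0,0,0],[0,0,0]],
  ],
)

```text
time_s: 5.27
eef_pos: [619.8, -81.7, 229.5]
ee_rot: [0.001, 0.781, 0.624, 0.001]
force: [0.3, 0.4, -3.3]
grip_width: 0.338
```

```bash
python3 -c "
from h import *
to(*cell(1,-1),227,1)"
```

```text
tool shift [147.3 -71.4   2.2] per row [147.34 -71.36   2.19] rows min 6.0 yaw 77.2 tilt [ 0.003 -0.001 -1.   ] pos [619.8 -81.7 229.5] j [-0.32  0.54  1.17  0.    1.43 -1.67] F [ 0.3  0.4 -3.3] t 5.2667 g 0.3382130554498075
```

Request:
play_rows(
  motion=[
    [[12,-4,0],[0,0,0]],
    [[20,-7,0],[0,0,0]],
    [[24,-8,0],[0,0,0]],
    [[24,-8,0],[0,0,0]],
    [[24,-8,0],[0,0,0]],
    [[24,-8,0],[0,0,0]],
    [[24,-8,0],[0,0,0]],
    [[24,-8,0],[0,0,0]],
    [[24,-8,0],[0,0,0]],
    [[20,-7,0],[0,0,0]],
    [[14,-5,0],[0,0,0]],
    [[7,-3,0],[0,0,0]],
    [[0,0,0],[0,0,0]],
    [[0,0,0],[0,0,0]],
  ],
)

```text
time_s: 6.43
eef_pos: [592.5, 171.1, 226.9]
ee_rot: [-0.0, 0.781, 0.624, -0.0]
force: [-0.1, 0.7, -3.6]
grip_width: 0.342
```

```bash
python3 -c "
from h import *
to(*cell(1,0),152,1)"
```

```text
tool shift [ 1.3  1.  74.9] per row [ 1.31  1.01 74.85] rows min 3.0 yaw 77.2 tilt [-0.001 -0.001 -1.   ] pos [592.5 171.1 226.9] j [ 0.09  0.52  1.2  -0.    1.42 -1.26] F [-0.1  0.7 -3.6] t 6.4333 g 0.34156143748108975
```

Request:
play_rows(
  motion=[
    [[1.3,1,15],[0,0,0]],
    [[0,0,18],[0,0,0]],
    [[0,0,18],[0,0,0]],
    [[0,0,12],[0,0,0]],
    [[0,0,7],[0,0,0]],
    [[0,0,3],[0,0,0]],
    [[0,0,0],[0,0,0]],
  ],
)

```text
time_s: 7.02
eef_pos: [593.9, 171.9, 154.0]
ee_rot: [-0.0, 0.782, 0.624, -0.0]
force: [1.1, 0.3, -2.6]
grip_width: 0.337
```

Request:
play_rows(
  motion=[
    [[0,0,1],[0,0,0]],
    [[0,0,1],[0,0,0]],
    [[0,0,0],[0,0,0]],
  ],
)

```text
time_s: 7.27
eef_pos: [594.0, 172.5, 152.8]
ee_rot: [0.0, 0.781, 0.624, 0.0]
force: [0.4, 0.4, -3.9]
grip_width: 0.34
```

Request:
play_rows(
  motion=[
    [[0,0,1],[0,0,0]],
    [[0,0,1],[0,0,0]],
    [[0,0,0],[0,0,0]],
  ],
)

```text
time_s: 7.52
eef_pos: [594.3, 172.5, 151.8]
ee_rot: [0.001, 0.781, 0.624, 0.001]
force: [-2.5, -0.1, 4.0]
grip_width: 0.338
```

Request:
play_rows(
  motion=[
    [[0,0,1],[0,0,0]],
    [[0,0,0],[0,0,0]],
  ],
)

```text
time_s: 7.68
eef_pos: [594.6, 172.6, 151.8]
ee_rot: [0.001, 0.781, 0.624, 0.001]
force: [-3.6, -1.0, 10.0]
grip_width: 0.339
```

Contact felt. I'll release, rise and head for bottle 2.

Request:
play_rows(
  motion=[
    [[0,0,0],[0,0,0]],
    [[0,0,0],[0,0,0]],
    [[0,0,0],[0,0,0]],
    [[0,0,0],[0,0,0]],
    [[0,0,-6],[0,0,0]],
    [[0,0,-12],[0,0,0]],
    [[0,0,-20],[0,0,0]],
    [[0,0,-20],[0,0,0]],
    [[0,0,-20],[0,0,0]],
    [[0,0,-20],[0,0,0]],
    [[0,0,-3],[0,0,0]],
    [[0,0,0],[0,0,0]],
  ],
  fingers=65,
)

```text
time_s: 8.68
eef_pos: [594.2, 172.6, 251.5]
ee_rot: [0.001, 0.781, 0.624, 0.001]
force: [-0.0, -1.4, 0.6]
grip_width: 0.765
```

```bash
python3 -c "
from h import *
to(611.5,-289.9,250,20)"
```

```text
tool shift [-447.3  119.     1.4] per row [-22.36   5.95   0.07] rows min 16.0 yaw 77.2 tilt [ 0.003  0.    -1.   ] pos [594.2 172.6 251.5] j [ 0.09  0.51  1.15  0.    1.47 -1.25] F [-0.  -1.4  0.6] t 8.6833 g 0.7651403178719142
```

Request:
play_rows(
  motion=[
    [[-12,3,0],[0,0,0]],
    [[-20,5,0],[0,0,0]],
    [[-26,7,0],[0,0,0]],
    [[-26,7,0],[0,0,0]],
    [[-26,7,0],[0,0,0]],
    [[-26,7,0],[0,0,0]],
    [[-26,7,0],[0,0,0]],
    [[-26,7,0],[0,0,0]],
    [[-26,7,0],[0,0,0]],
    [[-26,7,0],[0,0,0]],
    [[-26,7,0],[0,0,0]],
    [[-26,7,0],[0,0,0]],
    [[-26,7,0],[0,0,0]],
    [[-26,7,0],[0,0,0]],
    [[-26,7,0],[0,0,0]],
    [[-26,7,0],[0,0,0]],
    [[-26,7,0],[0,0,0]],
    [[-17,4,0],[0,0,0]],
    [[-8,2,0],[0,0,0]],
    [[0,0,0],[0,0,0]],
  ],
)

```text
time_s: 10.35
eef_pos: [610.2, -291.6, 248.5]
ee_rot: [-0.001, 0.782, 0.623, -0.0]
force: [0.4, -0.0, -0.1]
grip_width: 0.759
```

```bash
python3 -c "
from h import *
to(611.5,-289.9,145,1)"
```

```text
tool shift [  1.8   1.2 103.5] per row [  1.84   1.18 103.47] rows min 4.0 yaw 77.1 tilt [-0.002  0.001 -1.   ] pos [ 610.2 -291.6  248.5] j [-0.62  0.66  0.92 -0.    1.56 -1.96] F [ 0.4 -0.  -0.1] t 10.35 g 0.7585446428630801
```

Request:
play_rows(
  motion=[
    [[1,1,14],[0,0,0]],
    [[0,0,22],[0,0,0]],
    [[0,0,22],[0,0,0]],
    [[0,0,22],[0,0,0]],
    [[0,0,15],[0,0,0]],
    [[0,0,8],[0,0,0]],
    [[0,0,0],[0,0,0]],
  ],
)

```text
time_s: 10.93
eef_pos: [611.7, -287.6, 145.4]
ee_rot: [-0.002, 0.781, 0.624, -0.0]
force: [0.4, 0.7, 0.8]
grip_width: 0.764
```

Request:
play_rows(
  motion=[
    [[0,0,0],[0,0,0]],
    [[0,0,0],[0,0,0]],
    [[0,0,0],[0,0,0]],
    [[0,0,0],[0,0,0]],
    [[0,0,0],[0,0,0]],
    [[0,0,0],[0,0,0]],
    [[0,0,0],[0,0,0]],
  ],
  fingers=0,
  squeeze=45,
)

```text
time_s: 11.52
eef_pos: [612.7, -289.4, 148.7]
ee_rot: [0.001, 0.781, 0.624, 0.0]
force: [-0.4, -0.5, 6.8]
grip_width: 0.338
```

Request:
play_rows(
  motion=[
    [[0,0,-8],[0,0,0]],
    [[0,0,-16],[0,0,0]],
    [[0,0,-16],[0,0,0]],
    [[0,0,-16],[0,0,0]],
    [[0,0,-16],[0,0,0]],
    [[0,0,-10],[0,0,0]],
    [[0,0,0],[0,0,0]],
  ],
)

```text
time_s: 12.1
eef_pos: [612.8, -289.1, 231.6]
ee_rot: [0.002, 0.781, 0.624, 0.001]
force: [0.0, -0.4, -2.3]
grip_width: 0.339
```

```bash
python3 -c "
from h import *
to(*cell(1,-1),227,14)"
```

```text
tool shift [ 351.2 -110.3    3.8] per row [25.08 -7.88  0.27] rows min 13.0 yaw 77.2 tilt [ 0.003 -0.002 -1.   ] pos [ 612.8 -289.1  231.6] j [-0.61  0.67  0.95  0.    1.52 -1.96] F [ 0.  -0.4 -2.3] t 12.1 g 0.33871421180590167
```

Request:
play_rows(
  motion=[
    [[12,-4,0],[0,0,0]],
    [[20,-6,0],[0,0,0]],
    [[25,-8,0],[0,0,0]],
    [[25,-8,0],[0,0,0]],
    [[25,-8,0],[0,0,0]],
    [[25,-8,0],[0,0,0]],
    [[25,-8,0],[0,0,0]],
    [[25,-8,0],[0,0,0]],
    [[25,-8,0],[0,0,0]],
    [[25,-8,0],[0,0,0]],
    [[25,-8,0],[0,0,0]],
    [[25,-8,0],[0,0,0]],
    [[25,-8,0],[0,0,0]],
    [[22,-7,0],[0,0,0]],
    [[15,-3,0],[0,0,0]],
    [[7,-2,0],[0,0,0]],
    [[0,0,0],[0,0,0]],
    [[0,0,0],[0,0,0]],
  ],
)

```text
time_s: 13.6
eef_pos: [582.4, 77.2, 228.7]
ee_rot: [-0.0, 0.781, 0.624, -0.0]
force: [0.4, -0.6, -2.9]
grip_width: 0.339
```

```bash
python3 -c "
from h import *
to(*cell(1,-1),154,1)"
```

```text
tool shift [ 0.6  0.3 74.7] per row [ 0.61  0.29 74.72] rows min 3.0 yaw 77.2 tilt [-0.001 -0.    -1.   ] pos [582.4  77.2 228.7] j [-0.07  0.45  1.3  -0.    1.39 -1.42] F [ 0.4 -0.6 -2.9] t 13.6 g 0.339036325132138
```

Request:
play_rows(
  motion=[
    [[0.6,0.3,15],[0,0,0]],
    [[0,0,18],[0,0,0]],
    [[0,0,18],[0,0,0]],
    [[0,0,12],[0,0,0]],
    [[0,0,7],[0,0,0]],
    [[0,0,3],[0,0,0]],
    [[0,0,1],[0,0,0]],
    [[0,0,0],[0,0,0]],
  ],
)

```text
time_s: 14.27
eef_pos: [583.3, 77.8, 155.8]
ee_rot: [0.0, 0.781, 0.624, 0.0]
force: [-0.3, 0.1, -2.0]
grip_width: 0.342
```

Request:
play_rows(
  motion=[
    [[0,0,1],[0,0,0]],
    [[0,0,1],[0,0,0]],
    [[0,0,0],[0,0,0]],
  ],
)

```text
time_s: 14.52
eef_pos: [583.2, 78.2, 153.8]
ee_rot: [0.0, 0.781, 0.624, 0.0]
force: [0.4, -1.0, -2.2]
grip_width: 0.34
```

Request:
play_rows(
  motion=[
    [[0,0,1],[0,0,0]],
    [[0,0,1],[0,0,0]],
    [[0,0,0],[0,0,0]],
  ],
)

```text
time_s: 14.77
eef_pos: [583.9, 78.1, 153.7]
ee_rot: [0.001, 0.781, 0.624, 0.001]
force: [-2.7, -0.9, 11.1]
grip_width: 0.337
```

Request:
play_rows(
  motion=[
    [[0,0,0],[0,0,0]],
    [[0,0,0],[0,0,0]],
    [[0,0,0],[0,0,0]],
    [[0,0,0],[0,0,0]],
    [[0,0,-6],[0,0,0]],
    [[0,0,-12],[0,0,0]],
    [[0,0,-20],[0,0,0]],
    [[0,0,-20],[0,0,0]],
    [[0,0,-20],[0,0,0]],
    [[0,0,-20],[0,0,0]],
    [[0,0,0],[0,0,0]],
  ],
  fingers=60,
)

```text
time_s: 15.68
eef_pos: [584.2, 78.2, 253.8]
ee_rot: [0.002, 0.781, 0.624, 0.003]
force: [0.1, 0.1, 1.1]
grip_width: 0.698
```

```bash
python3 -c "
from h import *
to(455.2,-278.4,200,16)"
```

```text
tool shift [-376.3  -47.5   53.1] per row [-23.52  -2.97   3.32] rows min 13.0 yaw 77.2 tilt [ 0.007 -0.    -1.   ] pos [584.2  78.2 253.8] j [-0.07  0.44  1.26 -0.    1.44 -1.41] F [0.1 0.1 1.1] t 15.6833 g 0.6984307598944594
```

Request:
play_rows(
  motion=[
    [[-12,-2,0],[0,0,0]],
    [[-20,-2,0],[0,0,0]],
    [[-26,-3,0],[0,0,0]],
    [[-26,-3,0],[0,0,0]],
    [[-26,-3,3],[0,0,0]],
    [[-26,-3,5],[0,0,0]],
    [[-26,-4,5],[0,0,0]],
    [[-26,-4,5],[0,0,0]],
    [[-26,-4,5],[0,0,0]],
    [[-26,-4,5],[0,0,0]],
    [[-26,-4,5],[0,0,0]],
    [[-26,-4,5],[0,0,0]],
    [[-26,-3,5],[0,0,0]],
    [[-26,-2,5],[0,0,0]],
    [[-20,-2,3],[0,0,0]],
    [[-10,-1,2],[0,0,0]],
    [[-2,0,0],[0,0,0]],
    [[0,0,0],[0,0,0]],
  ],
)

```text
time_s: 17.18
eef_pos: [452.7, -277.8, 195.8]
ee_rot: [-0.001, 0.782, 0.624, -0.0]
force: [0.8, -0.1, -0.3]
grip_width: 0.701
```

```bash
python3 - <<'E'
from h import *
to(455.2,-278.4,71,1)
snap('side','s2');snap('top','t2')
print(spot('side','jar1'),spot('top','jar1'))
for n,q in(('j2',(455.2,-278.4,100)),('j1',(458.3,-81.3,100))):print(n,proj('side',q),proj('top',q))
cv2.imwrite('pics/s2b.png',cv2.resize(cv2.imread('pics/s2.png')[100:400,180:420],None,fx=2,fy=2,interpolation=cv2.INTER_CUBIC))
E
```

```text
tool shift [ -0.2   2.7 124.8] per row [ -0.17   2.7  124.8 ] rows min 5.0 yaw 77.2 tilt [-0.001  0.001 -1.   ] pos [ 452.7 -277.8  195.8] j [-0.77  0.36  1.53  0.    1.25 -2.12] F [ 0.8 -0.1 -0.3] t 17.1833 g 0.7013858570516412
[(0.89, (263.6, 351.7)), (0.87, (256.0, 232.9)), (0.84, (304.1, 400.5)), (0.8, (293.6, 279.5))] [(0.89, (280.5, 233.2)), (0.83, (419.7, 286.4)), (0.56, (375.7, 287.1))]
j2 [294.84603482 264.97361224] [341.38989854 234.86504786]
j1 [254.55992532 216.67609797] [280.6324338 233.1298958]
```

View pics/s2b.png

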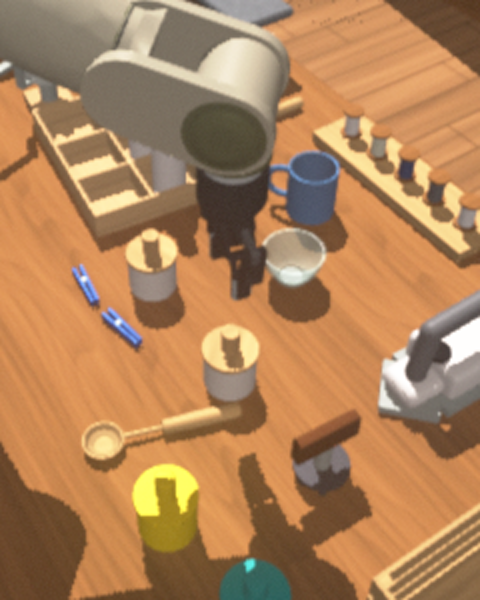

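Request:
play_rows(
  motion=[
    [[0,2,14],[0,0,0]],
    [[0,0.7,22],[0,0,0]],
    [[0,0,24],[0,0,0]],
    [[0,0,24],[0,0,0]],
    [[0,0,20],[0,0,0]],
    [[0,0,12],[0,0,0]],
    [[0,0,6],[0,0,0]],
    [[0,0,0],[0,0,0]],
  ],
)

```text
time_s: 18.05
eef_pos: [455.6, -277.6, 73.5]
ee_rot: [-0.001, 0.781, 0.624, -0.0]
force: [0.2, -0.4, 0.4]
grip_width: 0.699
```

Request:
play_rows(
  motion=[
    [[0,0,0],[0,0,0]],
    [[0,0,0],[0,0,0]],
    [[0,0,0],[0,0,0]],
    [[0,0,0],[0,0,0]],
    [[0,0,0],[0,0,0]],
    [[0,0,0],[0,0,0]],
    [[0,0,0],[0,0,0]],
  ],
  fingers=0,
  squeeze=45,
)

```text
time_s: 18.63
eef_pos: [456.2, -278.6, 75.3]
ee_rot: [0.001, 0.781, 0.624, 0.0]
force: [0.7, 2.9, 5.6]
grip_width: 0.264
```

Request:
play_rows(
  motion=[
    [[0,0,-8],[0,0,0]],
    [[0,0,-16],[0,0,0]],
    [[0,0,-18],[0,0,0]],
    [[0,0,-18],[0,0,0]],
    [[0,0,-18],[0,0,0]],
    [[0,0,-10],[0,0,0]],
    [[0,0,0],[0,0,0]],
  ],
)

```text
time_s: 19.22
eef_pos: [456.3, -279.1, 164.4]
ee_rot: [0.002, 0.781, 0.624, 0.0]
force: [0.5, -0.1, -2.1]
grip_width: 0.263
```

```bash
python3 -c "
from h import *
to(*cell(-1,0),165,20)"
```

```text
tool shift [460.3 -59.2  -1.7] per row [23.01 -2.96 -0.08] rows min 16.0 yaw 77.2 tilt [ 0.003 -0.003 -1.   ] pos [ 456.3 -279.1  164.4] j [-0.77  0.39  1.57 -0.    1.18 -2.12] F [ 0.5 -0.1 -2.1] t 19.2167 g 0.2633124438082439
```

Request:
play_rows(
  motion=[
    [[0,0,-15],[0,0,0]],
    [[8,-1,-15],[0,0,0]],
    [[16,-2,-10],[0,0,0]],
    [[25,-3,0],[0,0,0]],
    [[27,-4,0],[0,0,0]],
    [[27,-4,0],[0,0,0]],
    [[27,-4,0],[0,0,0]],
    [[27,-4,0],[0,0,0]],
    [[27,-4,0],[0,0,0]],
    [[27,-4,0],[0,0,0]],
    [[27,-4,0],[0,0,0]],
    [[27,-4,0],[0,0,0]],
    [[27,-4,0],[0,0,0]],
    [[27,-4,0],[0,0,0]],
    [[27,-3,0],[0,0,0]],
    [[27,-3,0],[0,0,0]],
    [[27,-3,10],[0,0,0]],
    [[27,-2,15],[0,0,0]],
    [[27,-2,15],[0,0,0]],
    [[18,0,0],[0,0,0]],
  ],
)

```text
time_s: 20.88
eef_pos: [500.5, 196.8, 158.2]
ee_rot: [-0.002, 0.781, 0.625, -0.003]
force: [-0.0, -0.9, -2.7]
grip_width: 0.262
```

Request:
play_rows(
  motion=[
    [[12,0,0],[0,0,0]],
    [[3,0,0],[0,0,0]],
    [[0,0,0],[0,0,0]],
    [[0,0,0],[0,0,0]],
  ],
)

```text
time_s: 21.22
eef_pos: [505.9, 208.7, 162.4]
ee_rot: [0.0, 0.781, 0.624, -0.0]
force: [-0.9, 0.1, -2.8]
grip_width: 0.265
```

```bash
python3 -c "
from h import *
to(*cell(-1,0),80,1)
snap('side','s3'); print(spot('side','jar1'),proj('side',(458.3,-81.3,100)))"
```

```text
tool shift [-26.4   0.3  82.4] per row [-26.38   0.27  82.4 ] rows min 3.0 yaw 77.2 tilt [ 0. -0. -1.] pos [505.9 208.7 162.4] j [ 0.18  0.42  1.53 -0.    1.19 -1.17] F [-0.9  0.1 -2.8] t 21.2167 g 0.2652797102253147
[(0.92, (221.0, 151.7)), (0.83, (262.7, 353.4)), (0.67, (306.1, 395.8)), (0.66, (253.9, 231.0))] [254.55992532 216.67609797]
```

Request:
play_rows(
  motion=[
    [[-10,0,0],[0,0,0]],
    [[-10,0,0],[0,0,0]],
    [[-6,0,0],[0,0,0]],
    [[0,0,0],[0,0,0]],
    [[0,0,12],[0,0,0]],
    [[0,0,18],[0,0,0]],
    [[0,0,18],[0,0,0]],
    [[0,0,15],[0,0,0]],
    [[0,0,10],[0,0,0]],
    [[0,0,5],[0,0,0]],
    [[0,0,1],[0,0,0]],
    [[0,0,0],[0,0,0]],
  ],
)

```text
time_s: 22.32
eef_pos: [500.4, 184.2, 83.7]
ee_rot: [0.0, 0.781, 0.624, 0.0]
force: [-0.8, 0.2, -2.6]
grip_width: 0.265
```

Request:
play_rows(
  motion=[
    [[0,0,1],[0,0,0]],
    [[0,0,1],[0,0,0]],
    [[0,0,0],[0,0,0]],
  ],
)

```text
time_s: 22.57
eef_pos: [500.2, 184.2, 81.7]
ee_rot: [0.0, 0.781, 0.624, 0.0]
force: [-0.6, -0.2, -3.0]
grip_width: 0.261
```

Request:
play_rows(
  motion=[
    [[0,0,1],[0,0,0]],
    [[0,0,1],[0,0,0]],
    [[0,0,0],[0,0,0]],
  ],
)

```text
time_s: 22.82
eef_pos: [500.5, 184.4, 80.4]
ee_rot: [0.0, 0.781, 0.624, 0.001]
force: [-2.4, 0.7, 6.8]
grip_width: 0.259
```

Request:
play_rows(
  motion=[
    [[0,0,0],[0,0,0]],
    [[0,0,0],[0,0,0]],
    [[0,0,0],[0,0,0]],
    [[0,0,0],[0,0,0]],
    [[0,0,-6],[0,0,0]],
    [[0,0,-14],[0,0,0]],
    [[0,0,-22],[0,0,0]],
    [[0,0,-26],[0,0,0]],
    [[0,0,-26],[0,0,0]],
    [[0,0,-10],[0,0,0]],
    [[0,0,0],[0,0,0]],
  ],
  fingers=50,
)

```text
time_s: 23.73
eef_pos: [501.0, 184.3, 185.7]
ee_rot: [0.001, 0.781, 0.624, 0.002]
force: [-0.5, -0.2, 0.6]
grip_width: 0.588
```

```bash
python3 -c "
from h import *
to(458.3,-81.3,183,12)"
```

```text
tool shift [-268.5   17.     2.3] per row [-22.37   1.41   0.19] rows min 9.0 yaw 77.2 tilt [ 0.005  0.001 -1.   ] pos [501.  184.3 185.7] j [ 0.13  0.37  1.54 -0.    1.23 -1.22] F [-0.5 -0.2  0.6] t 23.7333 g 0.5880993376740626
```

Request:
play_rows(
  motion=[
    [[-12,1,0],[0,0,0]],
    [[-22,1,0],[0,0,0]],
    [[-25,1.5,0],[0,0,0]],
    [[-25,1.5,0],[0,0,0]],
    [[-25,1.5,0],[0,0,0]],
    [[-25,1.5,0],[0,0,0]],
    [[-25,1.5,0],[0,0,0]],
    [[-25,1.5,0],[0,0,0]],
    [[-25,1.5,0],[0,0,0]],
    [[-25,1.5,0],[0,0,0]],
    [[-20,1.5,0],[0,0,0]],
    [[-10,1,0],[0,0,0]],
    [[-4,0,0],[0,0,0]],
    [[0,0,0],[0,0,0]],
  ],
)

```text
time_s: 24.9
eef_pos: [456.4, -81.2, 182.5]
ee_rot: [-0.001, 0.782, 0.624, -0.0]
force: [1.1, 0.2, -0.5]
grip_width: 0.586
```

```bash
python3 - <<'E'
from h import *
to(458.3,-81.3,73.5,1)
snap('side','s4');print(spot('side','jar1'))
cv2.imwrite('pics/s4b.png',cv2.resize(cv2.imread('pics/s4.png')[110:350,140:400],None,fx=2.4,fy=2.4,interpolation=cv2.INTER_CUBIC))
E
```

```text
tool shift [  0.2   2.1 109. ] per row [  0.23   2.06 108.95] rows min 4.0 yaw 77.2 tilt [-0.002  0.001 -1.   ] pos [456.4 -81.2 182.5] j [-0.43  0.23  1.75  0.    1.17 -1.78] F [ 1.1  0.2 -0.5] t 24.9 g 0.5859688524824993
[(0.86, (220.5, 173.1)), (0.77, (267.0, 354.0)), (0.67, (255.4, 233.8)), (0.6, (304.9, 398.3)), (0.19, (244.2, 314.7))]
```

View pics/s4b.png

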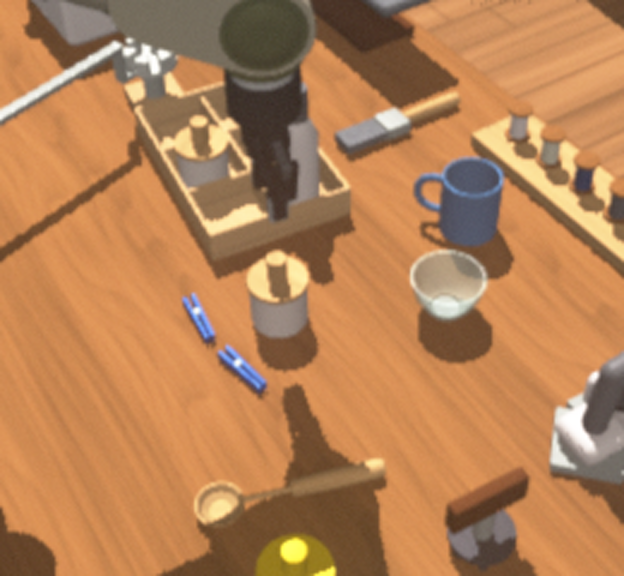

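Jar 2 stands in the middle front cell. Jar 1's knob, at (276,258) in the crop, has not moved. Grasping jar 1.

Request:
play_rows(
  motion=[
    [[0,1.5,14],[0,0,0]],
    [[0,0,22],[0,0,0]],
    [[0,0,24],[0,0,0]],
    [[0,0,24],[0,0,0]],
    [[0,0,16],[0,0,0]],
    [[0,0,8],[0,0,0]],
    [[0,0,0],[0,0,0]],
  ],
)

```text
time_s: 25.58
eef_pos: [457.8, -80.1, 74.0]
ee_rot: [-0.001, 0.781, 0.625, -0.001]
force: [-1.3, -0.2, -0.7]
grip_width: 0.586
```

Request:
play_rows(
  motion=[
    [[0,0,0],[0,0,0]],
    [[0,0,0],[0,0,0]],
    [[0,0,0],[0,0,0]],
    [[0,0,0],[0,0,0]],
    [[0,0,0],[0,0,0]],
    [[0,0,0],[0,0,0]],
    [[0,0,0],[0,0,0]],
  ],
  fingers=0,
)

```text
time_s: 26.17
eef_pos: [459.0, -81.4, 76.4]
ee_rot: [0.001, 0.781, 0.624, 0.001]
force: [-1.1, 0.4, 7.4]
grip_width: 0.266
```

Request:
play_rows(
  motion=[
    [[0,0,-8],[0,0,0]],
    [[0,0,-16],[0,0,0]],
    [[0,0,-18],[0,0,0]],
    [[0,0,-18],[0,0,0]],
    [[0,0,-15],[0,0,0]],
    [[0,0,-5],[0,0,0]],
    [[0,0,0],[0,0,0]],
  ],
)

```text
time_s: 26.75
eef_pos: [458.8, -81.3, 156.5]
ee_rot: [0.001, 0.781, 0.624, 0.001]
force: [-0.2, -0.4, -2.3]
grip_width: 0.267
```

```bash
python3 -c "
from h import *
to(*cell(-1,-1),165,20)"
```

```text
tool shift [172.4  -7.6  -8.6] per row [ 8.62 -0.38 -0.43] rows min 6.0 yaw 77.2 tilt [ 0.002 -0.001 -1.   ] pos [458.8 -81.3 156.5] j [-0.43  0.26  1.78 -0.    1.1  -1.78] F [-0.2 -0.4 -2.3] t 26.75 g 0.2667037565712593
```

Request:
play_rows(
  motion=[
    [[10,-1,0],[0,0,0]],
    [[18,-1,0],[0,0,0]],
    [[22,-1,0],[0,0,0]],
    [[22,-1,0],[0,0,0]],
    [[22,-1,0],[0,0,0]],
    [[22,-1,0],[0,0,0]],
    [[22,-1,0],[0,0,0]],
    [[20,-0.5,0],[0,0,0]],
    [[10,0,0],[0,0,0]],
    [[4,0,0],[0,0,0]],
    [[0,0,0],[0,0,0]],
    [[0,0,0],[0,0,0]],
  ],
)

```text
time_s: 27.75
eef_pos: [488.9, 87.7, 154.9]
ee_rot: [-0.0, 0.781, 0.624, -0.0]
force: [0.3, -0.1, -3.0]
grip_width: 0.263
```

```bash
python3 -c "
from h import *
to(*cell(-1,-1),81.5,1)"
```

```text
tool shift [ 0.9  0.4 73.4] per row [ 0.92  0.4  73.41] rows min 3.0 yaw 77.2 tilt [-0.001 -0.    -1.   ] pos [488.9  87.7 154.9] j [-0.06  0.33  1.69 -0.    1.13 -1.41] F [ 0.3 -0.1 -3. ] t 27.75 g 0.26310309101616136
```

Request:
play_rows(
  motion=[
    [[0.9,0.4,12],[0,0,0]],
    [[0,0,18],[0,0,0]],
    [[0,0,18],[0,0,0]],
    [[0,0,12],[0,0,0]],
    [[0,0,7],[0,0,0]],
    [[0,0,4],[0,0,0]],
    [[0,0,1],[0,0,0]],
    [[0,0,0],[0,0,0]],
  ],
)

```text
time_s: 28.42
eef_pos: [489.9, 88.7, 83.6]
ee_rot: [0.0, 0.781, 0.624, 0.0]
force: [0.3, 0.1, -2.1]
grip_width: 0.262
```

Request:
play_rows(
  motion=[
    [[0,0,1],[0,0,0]],
    [[0,0,1],[0,0,0]],
    [[0,0,0],[0,0,0]],
  ],
)

```text
time_s: 28.67
eef_pos: [489.8, 89.0, 81.5]
ee_rot: [0.0, 0.781, 0.624, 0.0]
force: [0.2, -0.3, -3.5]
grip_width: 0.264
```

Request:
play_rows(
  motion=[
    [[0,0,1],[0,0,0]],
    [[0,0,0],[0,0,0]],
  ],
)

```text
time_s: 28.83
eef_pos: [490.1, 88.9, 81.5]
ee_rot: [0.001, 0.781, 0.624, 0.0]
force: [-3.8, -1.3, 7.9]
grip_width: 0.264
```

Request:
play_rows(
  motion=[
    [[0,0,0],[0,0,0]],
    [[0,0,0],[0,0,0]],
    [[0,0,0],[0,0,0]],
    [[0,0,0],[0,0,0]],
    [[0,0,-6],[0,0,0]],
    [[0,0,-14],[0,0,0]],
    [[0,0,-22],[0,0,0]],
    [[0,0,-26],[0,0,0]],
    [[0,0,-26],[0,0,0]],
    [[0,0,-10],[0,0,0]],
    [[0,0,0],[0,0,0]],
  ],
  fingers=50,
)

```text
time_s: 29.75
eef_pos: [490.7, 89.0, 186.5]
ee_rot: [0.002, 0.781, 0.624, 0.002]
force: [-0.5, 0.3, -0.1]
grip_width: 0.589
```

```bash
python3 -c "
from h import *
to(440,-400,185,20)"
```

```text
tool shift [-488.1   58.6    1.4] per row [-24.41   2.93   0.07] rows min 17.0 yaw 77.2 tilt [ 0.005 -0.    -1.   ] pos [490.7  89.  186.5] j [-0.06  0.29  1.65  0.    1.2  -1.4 ] F [-0.5  0.3 -0.1] t 29.75 g 0.5890556299573215
```

Request:
play_rows(
  motion=[
    [[-12,1,0],[0,0,0]],
    [[-20,2,0],[0,0,0]],
    [[-27,3,0],[0,0,0]],
    [[-27,3,0],[0,0,0]],
    [[-27,3,0],[0,0,0]],
    [[-27,3,0],[0,0,0]],
    [[-27,3,0],[0,0,0]],
    [[-27,3,0],[0,0,0]],
    [[-27,3,0],[0,0,0]],
    [[-27,4,0],[0,0,0]],
    [[-27,4,0],[0,0,0]],
    [[-27,4,0],[0,0,0]],
    [[-27,4,0],[0,0,0]],
    [[-27,4,0],[0,0,0]],
    [[-27,3,0],[0,0,0]],
    [[-27,3,0],[0,0,0]],
    [[-27,3,0],[0,0,0]],
    [[-27,3,0],[0,0,0]],
    [[-16,2,0],[0,0,0]],
    [[-8,1,0],[0,0,0]],
  ],
)

```text
time_s: 31.42
eef_pos: [437.6, -401.9, 181.9]
ee_rot: [-0.002, 0.782, 0.623, -0.0]
force: [-0.2, 0.0, -1.6]
grip_width: 0.583
```

Request:
play_rows(
  motion=[
    [[0,0,0],[0,0,-3]],
    [[0,0,0],[0,0,-4]],
    [[0,0,0],[0,0,-2]],
    [[0,0,0],[0,0,0]],
  ],
)

```text
time_s: 31.75
eef_pos: [438.8, -399.4, 182.9]
ee_rot: [-0.001, 0.729, 0.684, 0.0]
force: [0.7, -0.4, 0.2]
grip_width: 0.587
```

```bash
python3 - <<'E'
from h import *
to(468.2,-441,60,1)
a=snap('top','t5');b=snap('side','s5')
print(spot('top','key'),spot('side','key'),spot('top','jar1'),spot('side','jar1'))
A=cv2.imread('pics/t5.png')[170:330,115:305];B=cv2.imread('pics/t5.png')[205:265,360:425]
cv2.imwrite('pics/t5a.png',cv2.resize(A,None,fx=4,fy=3.75*4/3.75,interpolation=cv2.INTER_CUBIC)[:600])
# key handle: brown dark red pixels in first image
for n in('top0','t5'):
    im=cv2.imread(f'pics/{n}.png').astype(int)
    w=im[195:235,120:160];m=((w.min(2)>150)&(w.max(2)-w.min(2)<25)).astype(np.uint8)
    p=np.argwhere(m)[:,::-1];(cx,cy),r=cv2.minEnclosingCircle(p.astype(np.float32));print(n,'hub',cx+120,cy+195,r,ray('top',(cx+120,cy+195),100),proj('top',(520.7,381.5,100)))
E
```

```text
tool shift [-39.8  32.2 122.8] per row [-39.82  32.19 122.78] rows min 5.0 yaw 86.3 tilt [-0.001  0.002 -1.   ] pos [ 438.8 -399.4  182.9] j [-0.94  0.5   1.35  0.    1.29 -2.44] F [ 0.7 -0.4  0.2] t 31.75 g 0.5869037572213962
[] [(0.6, (342.8, 327.7))] [(0.76, (200.4, 219.9)), (0.72, (235.1, 194.0)), (0.68, (379.3, 290.8)), (0.58, (417.3, 285.7))] [(0.87, (305.9, 397.2)), (0.78, (220.5, 175.2)), (0.73, (233.4, 189.1)), (0.56, (262.6, 351.6))]
top0 hub 139.10162544250488 217.10569190979004 17.141225814819336 [504.35768814 377.41972827 100.        ] [138.09059723 212.07823693]
t5 hub 139.10162544250488 217.10569190979004 17.141225814819336 [504.35768814 377.41972827 100.        ] [138.09059723 212.07823693]
```

View pics/t5a.png

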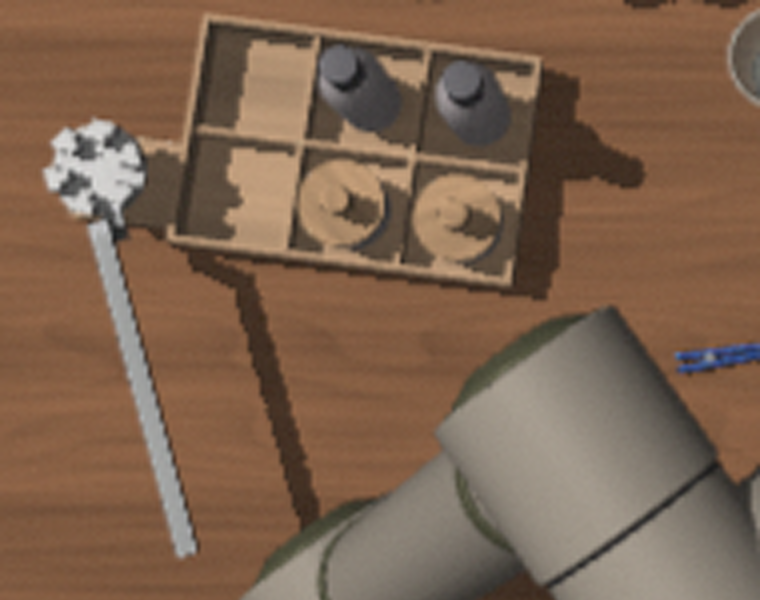

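Both bottles and both jars sit in their cells. Next I'll refine the hub pose by fitting its wedge pattern, with the known bottle and jar tops as a camera check.

```bash
cat > fit.py <<'E'
from h import *
from scipy.optimize import minimize
g=cv2.cvtColor(cv2.imread('pics/t5.png'),cv2.COLOR_BGR2GRAY).astype(float)
S=6;u0,v0,w,hh=122,196,32,32
obs=g[v0:v0+hh,u0:u0+w]; bri=np.clip((obs-90)/110,0,1)
k=ctrl.get_calibration('top');K,R,t=[np.array(k[a],float) for a in('K','R','t')]
uu,vv=np.meshgrid(u0-.5+(np.arange(w*S)+.5)/S,v0-.5+(np.arange(hh*S)+.5)/S)
D=np.einsum('ji,jhw->ihw',R,np.einsum('ij,jhw->ihw',np.linalg.inv(K),np.stack([uu,vv,uu*0+1])));o=-R.T@t
s=(100-o[2])/D[2];X=o[0]+s*D[0];Y=o[1]+s*D[1]
def model(q):
    x,y=X-q[0],Y-q[1];m=np.hypot(x,y)<38
    for i in range(3):
        a=np.radians(q[2]+60*i);m&=np.abs(-x*np.sin(a)+y*np.cos(a))>6
    return cv2.GaussianBlur(m.astype(float),(0,0),S*.35).reshape(hh,S,w,S).mean((1,3))
def cost(q):
    m=model(q);return -np.corrcoef(m.ravel(),bri.ravel())[0,1]
best=min(((cost((x,y,a)),x,y,a) for x in range(512,530,2) for y in range(374,390,2) for a in range(-13,47,5)))
print(best);r=minimize(cost,best[1:],method='Nelder-Mead',options=dict(initial_simplex=np.array(best[1:])+[[0,0,0],[2,0,0],[0,2,0],[0,0,4]]));print(r.x,r.fun)
for n,p,z,tr in(('b1',(345,67),190,(594.3,172.6)),('b2',(464,82),190,(583.9,78.1)),('j1',(456,214),105,(490,89)),('j2',(338,200),105,(500.5,184.4))):
    q=ray('top',(115+(p[0]+.5)/4-.5,170+(p[1]+.5)/4-.5),z);print(n,q[:2]-tr)
E
python3 fit.py
```

```text
(np.float64(-0.6199955370252856), 524, 386, 17)
[522.97635749 385.41403885  17.54822201] -0.6264916538456707
b1 [-2.16977315 -5.41732045]
b2 [-2.14901259 -2.54826762]
j1 [-1.88006901 -1.83718688]
j2 [-2.2823868  -1.81495076]
```

```bash
cat > rim.py <<'E'
from h import *
from scipy.ndimage import map_coordinates
from scipy.optimize import least_squares
im=cv2.imread('pics/top0.png').astype(float)
c=im[:,:,2]-im[:,:,0]   # R-B : wood high, steel ~0
P=[]
h0=np.array([522,382.])
for a in np.arange(0,360,4):
    if abs((a-17.4+30)%60-30)<14: continue
    rr=np.arange(25,52,.25);d=np.array([np.cos(np.radians(a)),np.sin(np.radians(a))])
    px=np.array([proj('top',(*(h0+r*d),100)) for r in rr])
    v=map_coordinates(c,[px[:,1],px[:,0]],order=1)
    i=np.argmax(v>0.5*(np.percentile(v,5)+np.percentile(v,95)))
    P.append((a,rr[i],*(h0+rr[i]*d)))
P=np.array(P);print([(int(a),r) for a,r in P[:,:2]])
sel=(P[:,0]<150)|(P[:,0]>300)
f=lambda q:np.hypot(P[sel,2]-q[0],P[sel,3]-q[1])-38-0*q[0]
r=least_squares(f,h0,loss='soft_l1');print(r.x,r.fun.round(1))
f2=lambda q:np.hypot(P[sel,2]-q[0],P[sel,3]-q[1])-q[2]
r=least_squares(f2,[*h0,38],loss='soft_l1');print(r.x)
E
python3 rim.py
```

```text
Traceback (most recent call last):
  File "rim.py", line 11, in <module>
    px=np.array([proj('top',(*(h0+r*d),100)) for r in rr])
                 ~~~~^^^^^^^^^^^^^^^^^^^^^^^
  File "h.py", line 10, in proj
    k=ctrl.get_calibration(c);K,R,t=[np.array(k[a],float) for a in('K','R','t')]
ValueError: time passes only in moves, steps and waits
```

```bash
python3 - <<'E'
s=open('h.py').read()
s=s.replace("ctrl.get_calibration(c)","CAL(c)").replace("from rig import ctrl\n","from rig import ctrl\n_c={}\ndef CAL(c):\n    if c not in _c: _c[c]=ctrl.get_calibration(c)\n    return _c[c]\n",1)
open('h.py','w').write(s)
E
python3 rim.py
```

```text
[(0, np.float64(40.25)), (32, np.float64(38.75)), (36, np.float64(41.0)), (40, np.float64(41.25)), (44, np.float64(41.25)), (48, np.float64(41.0)), (52, np.float64(41.25)), (56, np.float64(41.5)), (60, np.float64(41.0)), (92, np.float64(40.75)), (96, np.float64(40.5)), (100, np.float64(40.25)), (104, np.float64(40.0)), (108, np.float64(39.75)), (112, np.float64(39.75)), (116, np.float64(40.0)), (120, np.float64(38.5)), (152, np.float64(38.5)), (156, np.float64(38.75)), (160, np.float64(38.5)), (164, np.float64(37.75)), (168, np.float64(37.5)), (172, np.float64(40.0)), (176, np.float64(38.75)), (180, np.float64(36.75)), (212, np.float64(48.0)), (216, np.float64(43.75)), (220, np.float64(42.5)), (224, np.float64(43.0)), (228, np.float64(43.25)), (232, np.float64(43.5)), (236, np.float64(43.0)), (240, np.float64(43.25)), (272, np.float64(43.25)), (276, np.float64(43.25)), (280, np.float64(43.25)), (284, np.float64(42.75)), (288, np.float64(42.25)), (292, np.float64(41.5)), (296, np.float64(41.25)), (300, np.float64(41.25)), (332, np.float64(39.25)), (336, np.float64(39.5)), (340, np.float64(39.5)), (344, np.float64(40.5)), (348, np.float64(40.0)), (352, np.float64(40.0)), (356, np.float64(40.25))]
[524.32960812 384.4603921 ] [ 0.  -2.5 -0.3 -0.1 -0.1 -0.4 -0.1  0.2 -0.3  0.4  0.4  0.3  0.3  0.2
  0.5  0.9 -0.3  0.5  0.5  0.3  1.1  0.3  0.1  0.2]
[523.56919391 383.70522909  38.80844992]
```

Request:
play_rows(
  motion=[
    [[-10,8,5],[0,0,0]],
    [[-18,14,15],[0,0,0]],
    [[-11,10,20],[0,0,0]],
    [[-1,0,20],[0,0,0]],
    [[0,0,15],[0,0,0]],
    [[0,0,5],[0,0,0]],
    [[0,0,0],[0,0,0]],
    [[0,0,0],[0,0,0]],
  ],
)

```text
time_s: 32.72
eef_pos: [468.9, -442.2, 105.1]
ee_rot: [0.0, 0.73, 0.683, -0.0]
force: [0.7, -0.2, 0.8]
grip_width: 0.58
```

```bash
python3 - <<'E'
from h import *
to(468.6,-441,60,1)
snap('side','s6')
cv2.imwrite('pics/s6b.png',cv2.resize(cv2.imread('pics/s6.png')[240:390,270:420],None,fx=3,fy=3,interpolation=cv2.INTER_CUBIC))
E
```

```text
tool shift [ 1.2 -0.4 45.1] per row [ 1.17 -0.39 45.13] rows min 2.0 yaw 86.2 tilt [ 0.001 -0.001 -1.   ] pos [ 468.9 -442.2  105.1] j [-0.94  0.68  1.26 -0.    1.2  -2.44] F [ 0.7 -0.2  0.8] t 32.7167 g 0.5804783867901253
```

View pics/s6b.png

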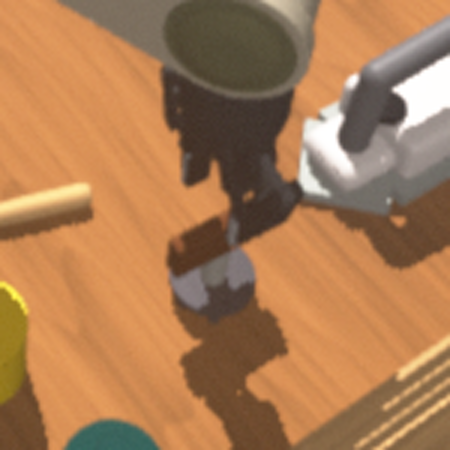

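Request:
play_rows(
  motion=[
    [[1,0,10],[0,0,0]],
    [[0,0,14],[0,0,0]],
    [[0,0,12],[0,0,0]],
    [[0,0,7],[0,0,0]],
    [[0,0,2],[0,0,0]],
    [[0,0,0],[0,0,0]],
  ],
)

```text
time_s: 33.27
eef_pos: [468.7, -440.9, 58.8]
ee_rot: [-0.0, 0.73, 0.683, 0.0]
force: [0.3, 0.4, -0.1]
grip_width: 0.582
```

Request:
play_rows(
  motion=[
    [[0,0,0],[0,0,0]],
    [[0,0,0],[0,0,0]],
    [[0,0,0],[0,0,0]],
    [[0,0,0],[0,0,0]],
    [[0,0,0],[0,0,0]],
    [[0,0,0],[0,0,0]],
    [[0,0,0],[0,0,0]],
    [[0,0,0],[0,0,0]],
  ],
  fingers=0,
  squeeze=80,
)

```text
time_s: 33.93
eef_pos: [469.1, -441.9, 60.6]
ee_rot: [0.001, 0.73, 0.683, -0.0]
force: [-1.2, -2.1, 5.5]
grip_width: 0.174
```

Request:
play_rows(
  motion=[
    [[0,0,-8],[0,0,0]],
    [[0,0,-16],[0,0,0]],
    [[0,0,-22],[0,0,0]],
    [[0,0,-26],[0,0,0]],
    [[0,0,-26],[0,0,0]],
    [[0,0,-26],[0,0,0]],
    [[0,0,-16],[0,0,0]],
    [[0,0,-10],[0,0,0]],
    [[0,0,0],[0,0,0]],
    [[0,0,0],[0,0,0]],
  ],
)

```text
time_s: 34.77
eef_pos: [468.6, -440.6, 208.5]
ee_rot: [-0.001, 0.73, 0.684, 0.0]
force: [-0.5, 0.7, -1.9]
grip_width: 0.173
```

```bash
python3 - <<'E'
from h import *
to(524.5,385,210,30)
snap('side','s7');snap('top','t7')
E
```

```text
tool shift [ 8.275e+02  1.600e+00 -6.000e-01] per row [ 2.758e+01  5.000e-02 -2.000e-02] rows min 28.0 yaw 86.2 tilt [-0.001  0.001 -1.   ] pos [ 468.6 -440.6  208.5] j [-0.94  0.6   1.13  0.    1.42 -2.44] F [-0.5  0.7 -1.9] t 34.7667 g 0.1733255773439999
```

Request:
play_rows(
  motion=[
    [[10,-1,-4],[0,0,0]],
    [[18,-1,-4],[0,0,0]],
    [[24,-1,-4],[0,0,0]],
    [[28,-1,0],[0,0,0]],
    [[28,-1,0],[0,0,0]],
    [[28,-1,0],[0,0,0]],
    [[28,-1,0],[0,0,0]],
    [[28,-1,0],[0,0,0]],
    [[28,-1,0],[0,0,0]],
    [[28,-1,0],[0,0,0]],
    [[28,-1,0],[0,0,0]],
    [[28,-1,0],[0,0,0]],
    [[28,-1,0],[0,0,0]],
    [[28,-1,0],[0,0,0]],
    [[28,-1,0],[0,0,0]],
    [[28,-1,0],[0,0,0]],
    [[28,-1,0],[0,0,0]],
    [[28,-1,0],[0,0,0]],
    [[28,-1,0],[0,0,0]],
    [[28,-1,0],[0,0,0]],
  ],
)

```text
time_s: 36.53
eef_pos: [482.5, 89.0, 220.9]
ee_rot: [-0.0, 0.73, 0.684, -0.0]
force: [-0.5, 0.1, -1.9]
grip_width: 0.174
```

Request:
play_rows(
  motion=[
    [[28,0,0],[0,0,0]],
    [[28,0,0],[0,0,0]],
    [[28,0,0],[0,0,0]],
    [[28,0,0],[0,0,0]],
    [[28,2,0],[0,0,0]],
    [[28,2,0],[0,0,0]],
    [[28,2,0],[0,0,0]],
    [[28,4,0],[0,0,0]],
    [[28,4,0],[0,0,0]],
    [[24,4,0],[0,0,0]],
    [[14,3,0],[0,0,0]],
    [[8,0,0],[0,0,0]],
    [[0,0,0],[0,0,-5]],
    [[0,0,0],[0,0,-6]],
    [[0,0,0],[0,0,-6]],
    [[0,0,0],[0,0,-4]],
    [[0,0,0],[0,0,0]],
    [[0,0,0],[0,0,0]],
  ],
)

```text
time_s: 38.03
eef_pos: [523.6, 382.9, 221.2]
ee_rot: [-0.0, 0.594, 0.804, -0.0]
force: [-0.6, -0.2, -2.1]
grip_width: 0.176
```

```bash
python3 - <<'E'
from h import *
to(525,386,190,1)
snap('side','s8');snap('top','t8')
a=cv2.resize(cv2.imread('pics/s8.png')[60:180,120:270],None,fx=5,fy=5,interpolation=cv2.INTER_CUBIC)
cv2.imwrite('pics/s8b.png',a)
cv2.imwrite('pics/s7b.png',cv2.resize(cv2.imread('pics/s7.png')[120:180,160:260],None,fx=7,fy=7,interpolation=cv2.INTER_CUBIC))
E
```

```text
tool shift [ 2.6  2.3 31.2] per row [ 2.6   2.28 31.16] rows min 2.0 yaw 107.1 tilt [-0.001 -0.    -1.   ] pos [523.6 382.9 221.2] j [ 0.45  0.6   1.09 -0.    1.45 -1.42] F [-0.6 -0.2 -2.1] t 38.0333 g 0.17612826888400676
```

View pics/s8b.png

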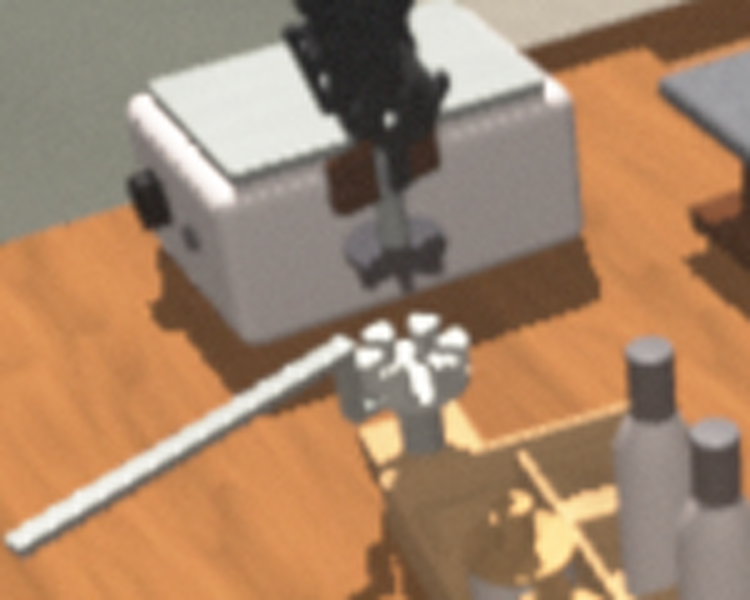

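```bash
python3 - <<'E'
from h import *
def ext(x,y,z,r):
    p=np.array([proj('side',(x+r*np.cos(a),y+r*np.sin(a),z)) for a in np.arange(0,6.3,.02)])
    return ((p.min(0)-[120,60]+.5)*5).round(0),((p.max(0)-[120,60]+.5)*5).round(0)
print('flange bottom',ext(523.6,382.9,176.6,34),'top+6',ext(523.6,382.9,182.6,34))
for h in((521,382),(523,384),(525,386)):print('hub',h,ext(*h,100,38))
q0=proj('side',(523,384,100))
for d in((5,0,0),(0,5,0)):print(d,(proj('side',np.array((523,384,100))+d)-q0)*5)
E
```

```text
flange bottom (array([342., 221.]), array([446., 276.])) top+6 (array([341., 213.]), array([445., 268.]))
hub (521, 382) (array([350., 317.]), array([462., 380.]))
hub (523, 384) (array([352., 315.]), array([464., 378.]))
hub (525, 386) (array([353., 313.]), array([465., 375.]))
(5, 0, 0) [ 6.61349723 -2.3174494 ]
(0, 5, 0) [-3.20050087 -3.43182408]
```

```bash
python3 - <<'E'
import cv2
a=cv2.imread('pics/s8.png')[85:150,175:225]
a=cv2.resize(a,None,fx=9,fy=9,interpolation=cv2.INTER_LANCZOS4)
for i in range(0,50,5): cv2.line(a,(i*9,0),(i*9,5),(255,0,255),1);cv2.putText(a,str(175+i),(i*9,15),0,.35,(255,0,255),1)
for i in range(0,65,5): cv2.line(a,(0,i*9),(5,i*9),(255,0,255),1);cv2.putText(a,str(85+i),(8,i*9+4),0,.35,(255,0,255),1)
cv2.imwrite('pics/s8c.png',a)
E
```

```text
(no output)
```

View pics/s8c.png

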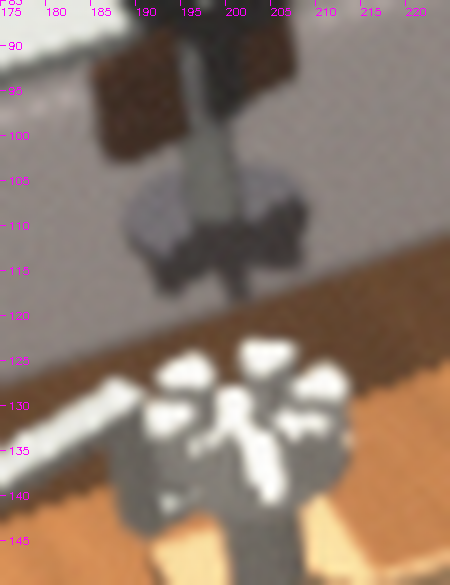

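Request:
play_rows(
  motion=[
    [[1.3,1.1,6],[0,0,0]],
    [[1.3,1.2,14],[0,0,0]],
    [[0,0,14],[0,0,0]],
    [[0,0,12],[0,0,0]],
    [[0,0,6],[0,0,0]],
    [[0,0,3],[0,0,0]],
    [[0,0,0],[0,0,0]],
    [[0,0,0],[0,0,0]],
  ],
)

```text
time_s: 38.8
eef_pos: [525.7, 386.4, 166.9]
ee_rot: [0.0, 0.593, 0.805, 0.0]
force: [0.8, -0.1, -2.0]
grip_width: 0.173
```

```bash
python3 -c "
from h import *
to(525,386,160.6,1)"
```

```text
tool shift [-0.2 -0.8  6.3] per row [-0.23 -0.76  6.28] rows min 1.0 yaw 107.2 tilt [ 0.001  0.    -1.   ] pos [525.7 386.4 166.9] j [ 0.45  0.65  1.16 -0.    1.34 -1.42] F [ 0.8 -0.1 -2. ] t 38.8 g 0.1731566582217704
```

Request:
play_rows(
  motion=[
    [[-0.2,-0.7,2],[0,0,0]],
    [[0,0,2],[0,0,0]],
    [[0,0,1],[0,0,0]],
    [[0,0,1],[0,0,0]],
    [[0,0,1],[0,0,0]],
    [[0,0,0],[0,0,0]],
  ],
)

```text
time_s: 39.3
eef_pos: [525.0, 386.0, 160.4]
ee_rot: [0.0, 0.593, 0.805, 0.0]
force: [-1.9, -1.7, 4.6]
grip_width: 0.173
```

Request:
play_rows(
  motion=[
    [[0,0,1],[0,0,0]],
    [[0,0,1],[0,0,0]],
    [[0,0,0],[0,0,0]],
  ],
)

```text
time_s: 39.55
eef_pos: [525.2, 386.1, 160.0]
ee_rot: [0.001, 0.593, 0.805, 0.001]
force: [-4.8, -3.7, 14.6]
grip_width: 0.173
```

Request:
play_rows(
  motion=[
    [[0,0,0],[0,0,-1]],
    [[0,0,0],[0,0,-1]],
    [[0,0,0],[0,0,-1]],
    [[0,0,0],[0,0,0]],
  ],
)

```text
time_s: 39.88
eef_pos: [525.1, 386.1, 160.0]
ee_rot: [0.001, 0.571, 0.821, 0.001]
force: [-4.3, -2.4, 15.0]
grip_width: 0.175
```

```bash
python3 -c "
from h import *
to(525,386,160.6,1);print(ctrl.sense()['wrist_torque'])"
```

```text
tool shift [-0.1 -0.1 -0.6] per row [-0.11 -0.12 -0.55] rows min 1.0 yaw 110.3 tilt [ 0.002  0.001 -1.   ] pos [525.1 386.1 160. ] j [ 0.45  0.65  1.17 -0.    1.32 -1.47] F [-4.3 -2.4 15. ] t 39.8833 g 0.17497679873487065
[-0.5886921   1.14407737 -0.0274956 ]
```

Request:
play_rows(
  motion=[
    [[0,0,0],[0,0,2]],
    [[0,0,0],[0,0,2]],
    [[0,0,0],[0,0,2]],
    [[0,0,0],[0,0,0]],
  ],
)

```text
time_s: 40.22
eef_pos: [525.3, 386.1, 160.1]
ee_rot: [0.001, 0.615, 0.789, 0.001]
force: [-4.5, -2.6, 12.9]
grip_width: 0.177
```

```bash
python3 -c "
from h import *
to(525,386,160.6,1);print(ctrl.sense()['wrist_torque'])"
```

```text
tool shift [ 0.  -0.3 -0.5] per row [ 0.02 -0.35 -0.53] rows min 1.0 yaw 104.1 tilt [ 0.003  0.001 -1.   ] pos [525.3 386.1 160.1] j [ 0.45  0.65  1.17 -0.    1.32 -1.36] F [-4.5 -2.6 12.9] t 40.2167 g 0.17729778415335243
[-0.64044768  0.87941912 -0.01306956]
```

Request:
play_rows(
  motion=[
    [[0,0,0],[0,0,-3.3]],
    [[1.5,0,0],[0,0,0]],
    [[0,0,0],[0,0,0]],
  ],
)

```text
time_s: 40.47
eef_pos: [525.4, 386.9, 160.3]
ee_rot: [0.002, 0.591, 0.807, 0.001]
force: [-2.1, -4.9, 14.2]
grip_width: 0.174
```

Request:
play_rows(
  motion=[
    [[0,1.5,0],[0,0,0]],
    [[-1.5,0,0],[0,0,0]],
    [[0,0,0],[0,0,0]],
  ],
)

```text
time_s: 40.72
eef_pos: [526.3, 386.9, 160.3]
ee_rot: [0.0, 0.591, 0.807, 0.002]
force: [-6.1, -1.4, 15.5]
grip_width: 0.178
```

Request:
play_rows(
  motion=[
    [[-1.5,0,0],[0,0,0]],
    [[0,-1.5,0],[0,0,0]],
    [[0,0,0],[0,0,0]],
  ],
)

```text
time_s: 40.97
eef_pos: [526.1, 386.1, 160.3]
ee_rot: [0.001, 0.591, 0.807, 0.004]
force: [-1.6, 3.6, 12.2]
grip_width: 0.175
```

Request:
play_rows(
  motion=[
    [[0,-1.5,0],[0,0,0]],
    [[1.5,0,0],[0,0,0]],
    [[0,0,0],[0,0,0]],
  ],
)

```text
time_s: 41.22
eef_pos: [525.3, 386.1, 160.3]
ee_rot: [0.002, 0.591, 0.807, 0.003]
force: [2.8, -1.0, 10.0]
grip_width: 0.176
```

Request:
play_rows(
  motion=[
    [[1.5,0,0],[0,0,0]],
    [[0,0,0],[0,0,0]],
  ],
)

```text
time_s: 41.38
eef_pos: [525.2, 386.6, 160.3]
ee_rot: [0.003, 0.591, 0.806, 0.003]
force: [4.5, -4.9, 11.2]
grip_width: 0.178
```

Request:
play_rows(
  motion=[
    [[-0.5,0,-1],[0,0,0]],
    [[-1,0,0],[0,0,0]],
    [[-1,0,0],[0,0,0]],
    [[0,0,0],[0,0,0]],
  ],
)

```text
time_s: 41.72
eef_pos: [524.8, 385.6, 160.3]
ee_rot: [0.001, 0.591, 0.807, 0.003]
force: [1.2, 3.3, 6.6]
grip_width: 0.172
```

Request:
play_rows(
  motion=[
    [[-1,0,0],[0,0,0]],
    [[-1,0,0],[0,0,0]],
    [[0,0,0],[0,0,0]],
  ],
)

```text
time_s: 41.97
eef_pos: [524.9, 383.6, 159.9]
ee_rot: [0.0, 0.591, 0.807, 0.002]
force: [-0.1, 2.6, 4.7]
grip_width: 0.175
```

Request:
play_rows(
  motion=[
    [[0,1,0],[0,0,0]],
    [[0,1,0],[0,0,0]],
    [[0,0,0],[0,0,0]],
  ],
)

```text
time_s: 42.22
eef_pos: [525.9, 384.0, 159.7]
ee_rot: [-0.0, 0.591, 0.807, 0.001]
force: [-4.6, 2.2, 8.9]
grip_width: 0.178
```

```bash
python3 -c "
from h import *
to(523.5,383,160.6,1);print(ctrl.sense()['wrist_torque'])"
```

```text
tool shift [-0.2 -2.6 -0.9] per row [-0.2  -2.58 -0.89] rows min 1.0 yaw 107.6 tilt [ 0.     0.002 -1.   ] pos [525.9 384.  159.7] j [ 0.45  0.65  1.17  0.    1.32 -1.43] F [-4.6  2.2  8.9] t 42.2167 g 0.17833276287708452
[ 0.16724351  0.84955807 -0.02071991]
```

Request:
play_rows(
  motion=[
    [[0,-1,0],[0,0,0]],
    [[0,-1,0],[0,0,0]],
    [[0,-1,0],[0,0,0]],
    [[0,0,0],[0,0,0]],
  ],
)

```text
time_s: 42.55
eef_pos: [522.9, 382.2, 157.9]
ee_rot: [-0.0, 0.591, 0.807, -0.001]
force: [-0.2, 0.3, -2.4]
grip_width: 0.176
```

```bash
python3 -c "
from h import *
to(523.5,383,160.6,1);print(ctrl.sense()['wrist_torque'])"
```

```text
tool shift [ 0.6  0.8 -2.7] per row [ 0.62  0.8  -2.71] rows min 1.0 yaw 107.5 tilt [-0.001 -0.001 -1.   ] pos [522.9 382.2 157.9] j [ 0.45  0.64  1.19 -0.    1.31 -1.43] F [-0.2  0.3 -2.4] t 42.55 g 0.17586685361295645
[ 0.00445863  0.01633845 -0.00958396]
```

Request:
play_rows(
  motion=[
    [[0,-1,0],[0,0,0]],
    [[0,-1,0],[0,0,0]],
    [[0,0,0],[0,0,0]],
  ],
)

```text
time_s: 42.8
eef_pos: [521.1, 381.5, 157.8]
ee_rot: [-0.0, 0.591, 0.807, -0.001]
force: [0.8, 0.6, -2.7]
grip_width: 0.177
```

```bash
python3 -c "
from h import *
to(523.5,383,160.6,1);print(ctrl.sense()['wrist_torque'])"
```

```text
tool shift [ 0.7  2.7 -2.8] per row [ 0.7   2.72 -2.82] rows min 1.0 yaw 107.5 tilt [-0.001 -0.001 -1.   ] pos [521.1 381.5 157.8] j [ 0.45  0.64  1.19 -0.    1.31 -1.43] F [ 0.8  0.6 -2.7] t 42.8 g 0.1769952517264269
[ 0.04014541 -0.00029818  0.02399538]
```

It dropped into the slots near (522.5,382). Re-centring, then pushing home.

Request:
play_rows(
  motion=[
    [[0,1.2,1],[0,0,0]],
    [[0,0,2],[0,0,0]],
    [[0,0,2],[0,0,0]],
    [[0,0,0],[0,0,0]],
  ],
)

```text
time_s: 43.13
eef_pos: [522.4, 381.9, 152.6]
ee_rot: [-0.0, 0.591, 0.807, -0.001]
force: [-0.6, -0.6, -2.5]
grip_width: 0.179
```

Request:
play_rows(
  motion=[
    [[0,0,2],[0,0,0]],
    [[0,0,2],[0,0,0]],
    [[0,0,1.5],[0,0,0]],
    [[0,0,0],[0,0,0]],
  ],
)

```text
time_s: 43.47
eef_pos: [522.4, 382.0, 147.3]
ee_rot: [-0.0, 0.591, 0.807, -0.0]
force: [-0.5, -0.6, -1.6]
grip_width: 0.173
```

Request:
play_rows(
  motion=[
    [[0,0,1],[0,0,0]],
    [[0,0,1],[0,0,0]],
    [[0,0,1],[0,0,0]],
    [[0,0,0],[0,0,0]],
  ],
)

```text
time_s: 43.8
eef_pos: [522.6, 382.1, 144.8]
ee_rot: [0.0, 0.591, 0.807, 0.0]
force: [-0.5, 0.3, -2.3]
grip_width: 0.178
```

Request:
play_rows(
  motion=[
    [[0,0,1],[0,0,0]],
    [[0,0,1],[0,0,0]],
    [[0,0,0],[0,0,0]],
  ],
)

```text
time_s: 44.05
eef_pos: [522.7, 382.1, 144.6]
ee_rot: [0.0, 0.591, 0.807, 0.001]
force: [-4.5, -3.8, 9.7]
grip_width: 0.179
```

Request:
play_rows(
  motion=[
    [[0,0,1],[0,0,0]],
    [[0,0,0.5],[0,0,0]],
    [[0,0,0],[0,0,0]],
  ],
)

```text
time_s: 44.3
eef_pos: [522.7, 382.2, 144.5]
ee_rot: [0.001, 0.591, 0.807, 0.001]
force: [-9.0, -5.9, 18.0]
grip_width: 0.171
```

Request:
play_rows(
  motion=[
    [[0,0,-1.5],[0,0,-2]],
    [[0,0,0],[0,0,-3]],
    [[0,0,0],[0,0,-4]],
    [[0,0,0],[0,0,-4]],
    [[0,0,0],[0,0,-4]],
    [[0,0,0],[0,0,-4]],
    [[0,0,0],[0,0,-4]],
    [[0,0,0],[0,0,-3]],
    [[0,0,0],[0,0,-2]],
    [[0,0,0],[0,0,0]],
  ],
)

```text
time_s: 45.13
eef_pos: [523.4, 381.7, 144.6]
ee_rot: [0.001, 0.361, 0.932, 0.001]
force: [-1.9, -3.9, 7.8]
grip_width: 0.18
```

```bash
python3 -c "
from h import *
to(522.5,382,144.5,1);print(ctrl.sense()['wrist_torque'])"
```

```text
tool shift [ 0.8 -0.4  0.1] per row [ 0.85 -0.36  0.11] rows min 1.0 yaw 137.6 tilt [ 0.003  0.    -1.   ] pos [523.4 381.7 144.6] j [ 0.45  0.65  1.21 -0.    1.28 -1.95] F [-1.9 -3.9  7.8] t 45.1333 g 0.18020098443892857
[-0.60133802  0.25090525  0.00200931]
```

Request:
play_rows(
  motion=[
    [[0,0,0],[0,0,-2]],
    [[0,0,0],[0,0,-4]],
    [[0,0,0],[0,0,-4]],
    [[0,0,0],[0,0,-4]],
    [[0,0,0],[0,0,-4]],
    [[0,0,0],[0,0,-4]],
    [[0,0,0],[0,0,-4]],
    [[0,0,0],[0,0,-4]],
    [[0,0,0],[0,0,-2]],
    [[0,0,0],[0,0,0]],
  ],
)

```text
time_s: 45.97
eef_pos: [523.9, 381.4, 144.7]
ee_rot: [0.002, 0.09, 0.996, 0.0]
force: [0.6, -5.3, 7.9]
grip_width: 0.179
```

```bash
python3 -c "
from h import *
to(522.5,382,144.5,1);print(ctrl.sense()['wrist_torque'])
snap('side','s9')
cv2.imwrite('pics/s9b.png',cv2.resize(cv2.imread('pics/s9.png')[70:230,120:320],None,fx=3.7,fy=3.7,interpolation=cv2.INTER_CUBIC))"
```

```text
tool shift [1.5 0.3 0.2] per row [1.45 0.33 0.18] rows min 1.0 yaw 169.6 tilt [ 0.004 -0.    -1.   ] pos [523.9 381.4 144.7] j [ 0.45  0.65  1.21 -0.    1.28 -2.51] F [ 0.6 -5.3  7.9] t 45.9667 g 0.17862911193185865
[-0.8235182  -0.07771594  0.0271738 ]
```

View pics/s9b.png

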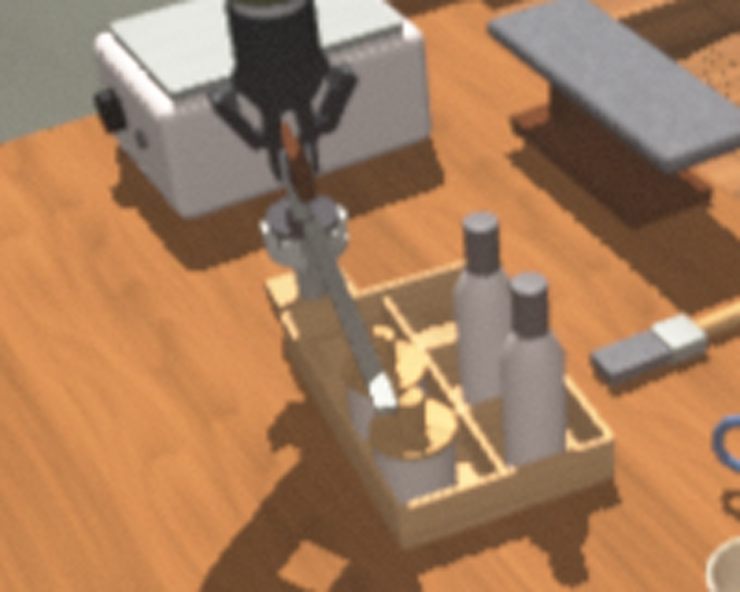

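The bar is now swinging over the jars, and the key's flange sits on the hub. Continuing to the stop.

Request:
play_rows(
  motion=[
    [[0,0,0],[0,0,-2]],
    [[0,0,0],[0,0,-2]],
    [[0,0,0],[0,0,-1]],
    [[0,0,0],[0,0,0]],
  ],
)

```text
time_s: 46.35
eef_pos: [523.9, 381.4, 144.7]
ee_rot: [0.002, 0.047, 0.999, 0.0]
force: [1.6, -6.0, 7.5]
grip_width: 0.175
```

```bash
python3 -c "
from h import *
to(522.5,382,144.5,1);print(ctrl.sense()['wrist_torque'])"
```

```text
tool shift [1.5 0.4 0.2] per row [1.47 0.41 0.21] rows min 1.0 yaw 174.6 tilt [ 0.004 -0.    -1.   ] pos [523.9 381.4 144.7] j [ 0.45  0.65  1.21 -0.    1.28 -2.6 ] F [ 1.6 -6.   7.5] t 46.35 g 0.17497182112484252
[-0.80123783 -0.14161719  0.02591228]
```

Request:
play_rows(
  motion=[
    [[0,0,0],[0,0,-1]],
    [[0,0,0],[0,0,-1]],
    [[0,0,0],[0,0,0]],
  ],
)

```text
time_s: 46.6
eef_pos: [524.0, 381.4, 144.7]
ee_rot: [0.002, 0.03, 1.0, -0.0]
force: [1.0, -5.2, 7.5]
grip_width: 0.176
```

```bash
python3 -c "
from h import *
to(522.5,382,144.5,1);print(ctrl.sense()['wrist_torque'])"
```

```text
tool shift [1.5 0.5 0.2] per row [1.51 0.47 0.23] rows min 1.0 yaw 176.6 tilt [ 0.004 -0.    -1.   ] pos [524.  381.4 144.7] j [ 0.45  0.65  1.21 -0.    1.28 -2.63] F [ 1.  -5.2  7.5] t 46.6 g 0.17566346364670735
[-0.83412154 -0.17924072  0.02430732]
```

Request:
play_rows(
  motion=[
    [[0,0,0],[0,0,-1]],
    [[0,0,0],[0,0,-1]],
    [[0,0,0],[0,0,-0.5]],
    [[0,0,0],[0,0,0]],
  ],
)

```text
time_s: 46.93
eef_pos: [524.2, 381.2, 144.8]
ee_rot: [0.002, 0.01, 1.0, -0.0]
force: [1.8, -5.6, 7.6]
grip_width: 0.175
```

```bash
python3 -c "
from h import *
to(522.5,382,144.5,1);print(ctrl.sense()['wrist_torque'])"
```

```text
tool shift [1.7 0.8 0.2] per row [1.72 0.8  0.25] rows min 1.0 yaw 178.9 tilt [ 0.004 -0.    -1.   ] pos [524.2 381.2 144.8] j [ 0.45  0.65  1.21 -0.    1.28 -2.67] F [ 1.8 -5.6  7.6] t 46.9333 g 0.1752251402935196
[-1.0100819  -0.31258095 -0.98034079]
```

Request:
play_rows(
  motion=[
    [[0,0,0],[0,0,-1]],
    [[0,0,0],[0,0,-1]],
    [[0,0,0],[0,0,0]],
  ],
)

```text
time_s: 47.18
eef_pos: [524.3, 381.1, 144.8]
ee_rot: [0.002, -0.007, 1.0, 0.0]
force: [2.6, -5.2, 8.3]
grip_width: 0.18
```

```bash
python3 -c "
from h import *
to(522.5,382,144.5,1);print(ctrl.sense()['wrist_torque'])"
```

```text
tool shift [1.7 0.9 0.3] per row [1.75 0.89 0.26] rows min 1.0 yaw -179.2 tilt [ 0.004  0.    -1.   ] pos [524.3 381.1 144.8] j [ 0.45  0.65  1.21 -0.    1.28 -2.71] F [ 2.6 -5.2  8.3] t 47.1833 g 0.1803290732528663
[-0.99271849 -0.29230478 -2.1023373 ]
```

Wrist torque rose from 0.02 to 1 and then 2 N m, so the bar is at its stop. I'll back off within the play, release and rise.

Request:
play_rows(
  motion=[
    [[0,0,0],[0,0,1]],
    [[0,0,0],[0,0,1.5]],
    [[0,0,1],[0,0,0]],
    [[0,0,0],[0,0,0]],
  ],
)

```text
time_s: 47.52
eef_pos: [524.2, 381.1, 144.7]
ee_rot: [0.002, 0.014, 1.0, -0.0]
force: [-1.1, -7.9, 13.2]
grip_width: 0.176
```

```bash
python3 -c "
from h import *
to(522.5,382,144.5,1);print(ctrl.sense()['wrist_torque'])"
```

```text
tool shift [1.8 0.8 0.2] per row [1.76 0.84 0.19] rows min 1.0 yaw 178.4 tilt [ 0.005 -0.    -1.   ] pos [524.2 381.1 144.7] j [ 0.45  0.65  1.21 -0.    1.28 -2.66] F [-1.1 -7.9 13.2] t 47.5167 g 0.17638139648804857
[-1.30288119  0.12556822 -0.59901632]
```

Request:
play_rows(
  motion=[
    [[0,0,0],[0,0,0]],
    [[0,0,0],[0,0,0]],
    [[0,0,0],[0,0,0]],
    [[0,0,0],[0,0,0]],
    [[0,0,0],[0,0,0]],
    [[0,0,-6],[0,0,0]],
    [[0,0,-12],[0,0,0]],
    [[0,0,-20],[0,0,0]],
    [[0,0,-20],[0,0,0]],
    [[0,0,-20],[0,0,0]],
    [[0,0,-20],[0,0,0]],
    [[0,0,0],[0,0,0]],
  ],
  fingers=50,
)

```text
time_s: 48.52
eef_pos: [523.7, 382.7, 245.6]
ee_rot: [0.004, 0.013, 1.0, 0.002]
force: [-0.6, 0.1, 1.5]
grip_width: 0.584
```

Request:
play_rows(
  motion=[
    [[12,0,0],[0,0,0]],
    [[20,0,0],[0,0,0]],
    [[25,0,0],[0,0,0]],
    [[25,0,0],[0,0,0]],
    [[25,0,0],[0,0,0]],
    [[25,0,0],[0,0,0]],
    [[25,0,0],[0,0,0]],
    [[20,0,0],[0,0,0]],
    [[10,0,0],[0,0,0]],
    [[0,0,0],[0,0,0]],
  ],
)

```text
time_s: 49.35
eef_pos: [334.4, 387.1, 240.4]
ee_rot: [0.0, 0.012, 1.0, 0.0]
force: [0.2, -0.6, 0.8]
grip_width: 0.582
```

```bash
python3 - <<'E'
from h import *
to(522.5,382,144.5,1)
snap('side','s10');snap('top','t10')
a=cv2.resize(cv2.imread('pics/s10.png')[100:250,130:330],(400,300),interpolation=cv2.INTER_CUBIC)
b=cv2.resize(cv2.imread('pics/t10.png')[160:310,110:310],(400,300),interpolation=cv2.INTER_CUBIC)
cv2.imwrite('pics/m10.png',cv2.resize(np.hstack([a,b]),(800,300)))
E
```

```text
tool shift [-188.2   -0.7   96. ] per row [-188.16   -0.67   96.04] rows min 8.0 yaw 178.6 tilt [ 0.001  0.001 -1.   ] pos [334.4 387.1 240.4] j [ 0.63  0.28  1.52  0.    1.34 -2.49] F [ 0.2 -0.6  0.8] t 49.35 g 0.5820205950032032
```

View pics/m10.png

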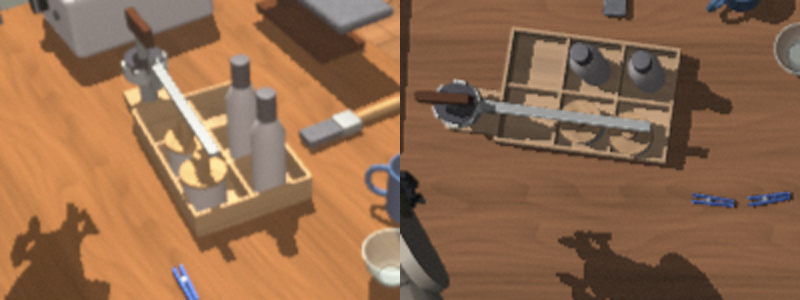

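The bar lies along the front row over both jars, the key stands in the hub, and everything is upright. One last numeric check of the bar angle and the key height.

```bash
python3 - <<'E'
from h import *
im=cv2.imread('pics/t10.png').astype(int)
w=im[200:235,160:240];m=((w.max(2)-w.min(2)<28)&(w.min(2)>120))
p=np.argwhere(m)[:,::-1]+[160,200]
q=np.array([ray('top',x,132)[:2] for x in p]);d=q-q.mean(0);u=np.linalg.svd(d)[2][0];u*=np.sign(-u[1])
print(len(p),'bar dir',np.degrees(np.arctan2(*u[::-1])),'expected',-90-6.6,'far end',(q@u).max()-np.array([523,383])@u)
# key handle: reddish dark
for c,(x0,y0,x1,y1) in(('top',(112,195,152,220)),('side',(185,98,212,135))):
    I=cv2.imread(f'pics/{c[0]}10.png').astype(int)[y0:y1,x0:x1]
    m=(I.max(2)<110)&(I[:,:,2]-I[:,:,0]>25);p=np.argwhere(m)[:,::-1]+[x0,y0]
    print(c,len(p),p.mean(0),'pred centre home',proj(c,(523,382.5,170)),'16mm higher',proj(c,(523,382.5,186)))
E
```

```text
350 bar dir -96.62272649927193 expected -96.6 far end 318.01293838607023
top 183 [126.84153005 207.90710383] pred centre home [131.33795217 208.55777379] 16mm higher [129.76832143 207.87644289]
side 210 [197.26666667 121.5047619 ] pred centre home [198.53282685 111.01053762] 16mm higher [197.88842569 106.76879513]
```

```bash
python3 -c "
from rig import ctrl
print(ctrl.finish_job())"
```

```text
the job is handed in; nothing more can be done
None
```

The carrier is loaded as asked and I handed the job in at about 49 s, well inside the 210 s limit; no verdict came back.

- **Bottles and jars:** There were two of each. The bottles stand in the middle and right cells of the back row, and the jars in the same cells of the front row. All four look upright in the last pictures. The turquoise and yellow jars were not touched.
- **Key:** My first position for the hub was about 4 mm off, so the teeth landed on the rim. A light sliding search found the slots. The key then went down until it met the stop at the expected home height. I left it standing in the hub.
- **Keeper bar:** I turned it anticlockwise with the key until the wrist torque rose to about 2 N m at the stop. In the last top picture the bar points at -96.62°; full travel would be -96.6°.
- **Checks that disagreed:** A rough colour check of the key handle's position after release did not match its predicted place in either camera. I put this down to other parts getting into the colour mask, so key height rests on the push force and the pictures. One bottle cap also read about 3.5 mm off the others in y, but it is well inside its cell.

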